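Put the paging microphone back together and key it

ROBOT

A 7-joint arm with a two-finger parallel gripper is mounted at the origin on the work surface; the furniture and walls round the work are solid. World frame = base frame: x ahead of the robot, y to its left, z up, the work surface at z = 0. Lengths are in m, angles in rad, forces in N, time in s.
With the tool pointing down it reaches from about 0.425 to 0.875 m from the base axis. Payload 9.9 kg.
Tool frame: the origin (TCP) lies at the very end of the fingers, on their centre line; the grasp point (between the pads) lies 19 mm behind it; z points along the fingers, y is the direction in which the jaws open and shut (so a half turn about z gives the same grasp; the last joint's range is limited). The gripper opens to 85 mm and grips with 20 to 120 N. Pads are 22 mm wide; open, the fingers measure 114 mm over their backs; the gripper's body (76 mm by 85 mm) begins 54 mm behind the grasp point. The pads swing forward as they close: fully open they stand 13 mm farther back than shut.
Start: joints at [-1.337, 0.576, 0.025, 1.437, -0.015, 1.129, -0.057], TCP at [0.211, 0.641, 0.199] pointing down, gripper open.
Joint ranges: [-2.76, 2.76], [-0.34, 2.15], [-1.52, 1.57], [0.19, 2.46], [-1.09, 4.23], [0.17, 1.99], [-2.82, 2.82]. Speed limits (rad/s): [2.22, 2.22, 3.01, 3.01, 3.14, 3.14, 3.14].

INTERFACE

Orientations are given as a rotation vector (axis times angle).
In Python, from rig import robot gives the robot as it stands. The module is installed in compiled form; this text tells all that it offers.
- The arm moves only by the shell command python3 -m creep 'ROWS'. ROWS is a JSON object of lists of equal length, an entry for each row: "slide": the shift along the world's x, y, z as a fraction of full scale, a list of three; "turn": the turn, a rotation vector about the world's x, y, z as a fraction of full scale, a list of three; "jaw": the closure, from -1 (fully open) to 1 (shut). A call has 1 to 8 rows; each row shifts and turns the pose as measured when the row begins; what a row does not reach is not made up. Full scale, the value 1, is 0.02 m for a shift and 10 degrees for a turn. A row lasts 1/8 s, in which the tool goes at most 62.5 mm and 10.7 degrees, less where a joint would pass 70% of its speed; a pose out of reach is approached as far as the arm can. A call with a number of a shift or a turn outside -1 to 1 is refused whole. A call with a gripper value outside its range is refused whole. The fingers move at their own pace and stop on an object; the grip force is fixed at half the most. Time passes only in rows, so rows that do not move let the fingers close. It gives the time, the measured TCP pose, the force and the opening at its end, in the units of the state.
- robot.get_state(): the state, without advancing time (a new reading comes with each control period).
- robot.grab_frame(name): name is "side" or "top" or "wrist"; returns a dict with "image" (480x640x3 uint8, blue, green, red), "depth" (480x640 float32, m along the optical axis (not along the pixel's ray), 0 where there is no reading), "mtx" (3x3 intrinsics, pixels), "k1" (the pictures are not rectified: a ray, as slopes to the right and down, at radius r is drawn at 1 + k1 r^2 times it, then the intrinsics apply), "eye" and "orientation" of the camera in the world. Camera axes: x right, y up, looking along -z (the intrinsics and any distortion apply to the point x, -y, -z); pixel columns grow to the right and rows downward; lengths in m; the calibration is good to about 2 mm. A picture is of the moment at which its call begins.
- robot.sign_off(): hands the job in, once; it reports no verdict.
The state is a dict: "time": time; "joints": joint angles; "joint_velocities": joint speeds; "effort": joint torques, N m; "tool_pos": TCP position; "tool_rot": TCP orientation; "ft_force": force on the tool from outside, world axes, zero at the start; "ft_torque": the same for the moment, N m; "opening": opening from 0.0 (shut) to 1.0 (fully open).
Only numpy, scipy, OpenCV 4.12 (cv2) and the standard library are available. Lean on these libraries where they do the work, as an engineer would, in place of code of your own. Each camera call takes 0.05 s, during which the arm holds its last target. There are 200 camera calls.

TASK

The desk paging station has been taken apart for cleaning: stand its stem microphone upright in the round socket, plug fully home, and let go of it. Then turn the loose control knob so that its D-shaped bore matches the flat of the bare shaft, push it fully onto the shaft and press it well down against the spring, as one does to talk; finish while still holding the knob pressed down. Leave the stapler, memo pad and USB adapter where they are.

Things in the scene. Friction and masses are not known exactly. Their poses are not given: they have to be found in the camera images.
- mic_grip (a point): Stem microphone, black, 198 mm, 90 g, lying on the desk at first: this point is the centre of its square shank (20 x 20 mm, 70 mm long), where to grip it, 10 mm above the desk. Its own x axis runs along it from plug to head, z is up as it lies. Upright, plug down, x points up. A hand may lean 45 degrees along the stem to take it lying, and again, the other way along it, to hold it standing.
- mic_tip (a point): Centre of the plug's tip, 59 mm from mic_grip along -x; same axes. All parts are centred on one axis. Along x from mic_grip: round steel plug (13 mm across, tip bevelled 2 mm) from -59 to -35 mm, square shank to +35 mm, thin stem (9 mm) to +99 mm, round head (20 mm) to +139 mm.
- socket_mouth (a point): Centre of the mouth of the microphone socket, a round black boss (34 mm across, 24 mm high) at the rear left on the fixed paging station, 66 mm above the desk; z is up. Hole 15 mm across, 24 mm deep; with the plug home its tip is 24 mm below this point. The station is a grey box of 130 x 210 mm, 42 mm high, along this point's x and y; from its centre this point lies at (+30, +68) mm.
- shaft_top (a point): Centre of the top of the bare steel shaft at the station's front right, at (-10, -54) mm from its centre, 21 mm out of its top (63 mm above the desk at rest), in a low collar 63 mm across, 5 mm high. The shaft is 14 mm across, rim bevelled, one flat 2.5 mm from its axis all along it (D shape), facing along this point's own -x. z is up. It can turn and be pressed; the point goes with it.
- talk (a joint): How far the shaft is pressed in: 0 at rest, 0.006 m fully in. A spring pushes it back up: 3 N at the start of the travel, 7.2 N at its end.
- volume (a joint): Turn of the shaft about its upright axis relative to the station, rad, counterclockwise from above. Stiff (0.15 N m); it stays where it is left.
- knob_grip (a point): Loose black control knob, 35 mm high, 45 g, standing bore down on the desk: round skirt 48 mm across, 15 mm high; on it a bar grip 44 mm long (x), 16 mm wide (y), 20 mm high, to be held. This point is on its axis, 25 mm above its underside; z is up. The nose and a white line on the bar point along -x. Fully on the shaft, this point is 12 mm above shaft_top.
- knob_nose (a point): Tip of the small pointer nose on the knob's skirt, 29 mm from the axis along the knob's -x, 13 mm above its underside; axes of knob_grip. The bore is a D, 15.2 mm across, 13 mm deep, its flat 3 mm from the axis on the nose's side: the knob goes on only with the nose pointing the way the shaft's flat faces (its axes parallel to shaft_top's within 0.15 rad).
- stapler: Stapler, 132 x 32 x 51 mm, on the desk at the left; origin at the centre of its underside.
- memo_pad: Memo block, 76 x 76 x 11 mm, on the desk between the microphone and the knob; origin at the centre of its underside.
- usb_adapter: USB adapter, 86 x 22 x 15 mm, on the desk at the left beside the stapler; origin at the centre of its underside.
- knob: The whole control knob (see knob_grip); origin on its axis at the underside. Fully on the shaft, its underside is 8 mm above the station's top, 2 mm when pressed fully in.
- microphone: The whole microphone (see mic_grip); origin half-way along it, on its underside as it lies.
Not all that is in view belongs to the job. Leave any orange look-alike of the knob alone.

How it is judged:
On the way, in this order (a step that is already met when the one before it is completed fails the run):
1. the microphone stands in its socket, plug home, let go (angle between mic_grip's own x axis and vertical below 0.15 rad and horizontal distance between mic_tip and socket_mouth below 0.006 m and z of mic_tip in the frame of socket_mouth below -0.02 m and contact force between the fingers and microphone below 0.3 N), for 0.2 s.
2. the knob is on the shaft, nose where the flat faces, and pressed down (z of knob_grip in the frame of shaft_top below 0.015 m and x of knob_nose in the frame of shaft_top below -0.022 m and y of knob_nose in the frame of shaft_top between -0.0105 and 0.0105 m and value of joint talk above 0.003 m), for 0.2 s.
At the end, for the whole second after the job is handed in: Microphone upright within 0.15 rad in the socket, plug at least 20 mm in, untouched by the fingers; knob on the shaft, upright within 0.15 rad, centred within 4 mm, within 3 mm of fully on, nose within 10 mm of the flat's direction; the fingers hold it with the shaft more than 3 mm pressed in (all of step 1 and all of step 2 and horizontal distance between knob_grip and shaft_top below 0.004 m and angle between knob_grip's own z axis and vertical below 0.15 rad and contact force between the fingers and knob above 1 N); the arm keeps its last pose, push and grip.
It fails at once if stapler, memo pad or USB adapter moved more than 30 mm (distance of any of stapler, memo_pad, usb_adapter from where it was at the start of the episode above 0.03 m).
It also fails if it takes over 56 s, if anything falls off the work surface, if the arm or the gripper's body presses on something with over 40 N, if the wrist force passes 120 N, or if a joint passes its speed limit or range.

## Working session

There is one attempt and no reset: what is moved stays moved. The work goes in short steps, Python scripts to look and compute and a shell command to move; the robot and the scene stay as the last step left them, time stands still between calls to the robot, and variables do not carry over. Pictures are saved under pics/ and viewed, about 8 in all and at most 12, crops included, and the job is handed in when it is done.

```bash
mkdir -p pics; cat > h.py <<'E'
import numpy as np, cv2
from rig import robot
from scipy.spatial.transform import Rotation as R
def rot(o):
    o=np.array(o,float)
    if o.shape==(3,3): return o
    return R.from_rotvec(o).as_matrix() if o.size==3 else R.from_quat(o).as_matrix()
def grab(n,save=None):
    f=robot.grab_frame(n)
    if save: cv2.imwrite('pics/'+save,f['image'])
    return f
def rays(f,px):
    K=np.array(f['mtx']);k=f['k1'];p=np.atleast_2d(px).astype(float)
    d=np.c_[(p[:,0]-K[0,2])/K[0,0],(p[:,1]-K[1,2])/K[1,1]];u=d.copy()
    for _ in range(20): u=d/(1+k*(u**2).sum(1,keepdims=True))
    return np.c_[u[:,0],-u[:,1],-np.ones(len(u))]@rot(f['orientation']).T
def onz(f,px,z):
    r=rays(f,px);e=np.array(f['eye']);return e+r*((z-e[2])/r[:,2])[:,None]
def bydepth(f,px):
    p=np.atleast_2d(px);d=f['depth'][p[:,1].astype(int),p[:,0].astype(int)]
    return np.array(f['eye'])+rays(f,px)*d[:,None]
def cloud(f):
    v,u=np.mgrid[0:480,0:640];px=np.c_[u.ravel(),v.ravel()]
    return bydepth(f,px).reshape(480,640,3)
E
python3 - <<'E'
from h import *
s=robot.get_state();print(s)
ims=[]
for n in('top','side','wrist'):
    f=grab(n,n+'0.png');print(n,f['eye'],f['orientation'],f['mtx'],f['k1'],(f['depth']>0).mean())
    np.savez(n+'0.npz',**f)
E
```

```text
{'time': 0.0, 'joints': array([-1.33679297,  0.57650975,  0.0248435 ,  1.43790494, -0.01501453,
        1.12900082, -0.0564872 ]), 'joint_velocities': array([-1.42390308e-03,  1.35709091e-03, -8.82970914e-05, -8.09394046e-04,
       -1.63323080e-03,  2.23224993e-03,  9.44029184e-04]), 'effort': array([ 5.41986560e-05, -7.65759444e+01,  2.25060850e+00, -2.85962856e+01,
        1.53199886e-02,  1.26767694e-02,  1.34822730e-05]), 'tool_pos': array([0.2107587 , 0.64072233, 0.1983588 ]), 'tool_rot': array([-4.97012315e-01, -3.10183703e+00,  2.55636682e-03]), 'ft_force': array([ 0.29833783, -0.59708792, -0.18143856]), 'ft_torque': array([-0.0344707 , -0.07681901, -0.04442194]), 'opening': 1.0002639486233784}
top [0.25454852 0.14045922 1.22772587] [ 0.16862945 -0.15372138 -1.51747241] [[545.46773161   0.         316.28504787]
 [  0.         545.46773161 243.72837753]
 [  0.           0.           1.        ]] -0.045434586702739 0.9959114583333334
side [ 0.38611356 -1.14060739  0.62464023] [ 1.17155238 -0.0352883  -0.07127763] [[558.06566051   0.         323.32788976]
 [  0.         558.06566051 244.35673817]
 [  0.           0.           1.        ]] 0.04771148136756858 0.983447265625
wrist [0.13364851 0.66672904 0.37269279] [-0.27989969 -0.19980625  1.24174628] [[376.52873864   0.         314.60366867]
 [  0.         376.52873864 240.01955937]
 [  0.           0.           1.        ]] -0.06421060007450766 0.996103515625
```

View pics/top0.png

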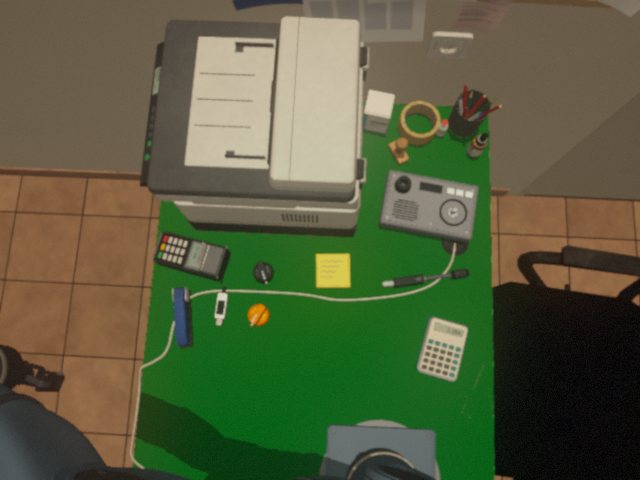

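View pics/side0.png

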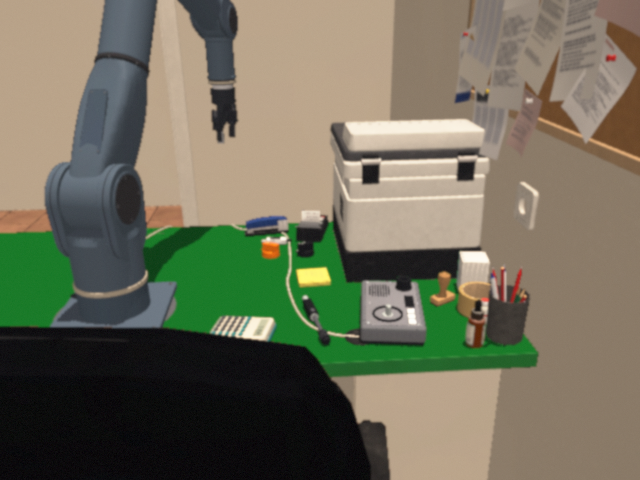

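The top view shows the microphone at (385,284)–(468,272), plug on the left. The station is around (430,207), with the socket at about (403,184) and the shaft at about (453,211). The black knob is at (263,272), the orange decoy at (258,315) and the memo pad at (333,270). The printer stands to the left of the station.

```bash
python3 - <<'E'
from h import *
f=dict(np.load('top0.npz'));C=cloud(f);im=f['image'];hsv=cv2.cvtColor(im,cv2.COLOR_BGR2HSV)
np.set_printoptions(precision=4,suppress=True)
print('desk z',C[340,330],C[350,400])
# mic
def roi(u0,v0,u1,v1,m):
    k=np.zeros((480,640),bool);k[v0:v1,u0:u1]=1;return k&m
dark=roi(378,262,474,294,(hsv[...,2]<75)&~((hsv[...,0]>45)&(hsv[...,0]<75)&(hsv[...,1]>150)))
v,u=np.nonzero(dark);print('mic dark',u.min(),u.max(),len(u))
P=onz(f,np.c_[u,v],0.01);c=P.mean(0);w,V=np.linalg.eigh(np.cov(P[:,:2].T));d=V[:,1];t=(P[:,:2]-c[:2])@d
print(c,d,np.degrees(np.arctan2(d[1],d[0])),t.min(),t.max())
# height profile mic
for a in np.linspace(-.1,.1,0): pass
for (x0,y0) in [(385,284),(395,283),(410,281),(420,280),(440,277),(460,273)]: print((x0,y0),C[y0,x0])
# station top
m=roi(370,160,490,250,(abs(C[...,2]-.042)<.006))
v,u=np.nonzero(m);r=cv2.minAreaRect(onz(f,np.c_[u,v],.042)[:,:2].astype(np.float32));print('station',r)
for p in [(403,184),(453,211),(430,215)]: print(p,C[p[1],p[0]])
# knob
m=roi(248,255,280,290,(C[...,2]>.008));v,u=np.nonzero(m);print('knob',len(u),C[v,u].mean(0),C[v,u,2].max())
for nm,(a,b,c_,d_) in dict(memo=(310,248,356,294),usb=(208,285,234,330),stap=(168,282,196,352)).items():
    m=roi(a,b,c_,d_,C[...,2]>.007);v,u=np.nonzero(m);print(nm,cv2.minAreaRect(C[v,u,:2].astype(np.float32)))
m=roi(140,10,375,240,C[...,2]>.1);print('printer',[np.percentile(C[m][:,i],[1,99]) for i in range(3)])
big=np.hstack([cv2.resize(im[165:295,370:490],None,fx=4,fy=4,interpolation=2),cv2.resize(im[245:375,225:305],None,fx=4,fy=4,interpolation=2)])
cv2.imwrite('pics/crop0.png',big);print(big.shape)
E
```

```text
desk z [0.2947 0.1176 0.0016] [ 0.2802 -0.0388 -0.0043]
mic dark 393 468 404
[ 0.4425 -0.0957  0.01  ] [-0.1843  0.9829] 100.61838635423858 -0.09398139121257226 0.07780466962770428
(385, 284) [0.4236 0.0002 0.015 ]
(395, 283) [ 0.4261 -0.0214  0.0204]
(410, 281) [ 0.4321 -0.0547  0.0212]
(420, 280) [ 0.4356 -0.0773  0.0194]
(440, 277) [ 0.4455 -0.1236  0.0125]
(460, 273) [ 0.4558 -0.1673  0.0183]
station ((0.606013834476471, -0.09228165447711945), (0.20812979340553284, 0.1316654533147812), 81.41545867919922)
(403, 184) [ 0.6504 -0.0325  0.0427]
(453, 211) [ 0.5854 -0.1404  0.0666]
(430, 215) [ 0.5798 -0.0938  0.0451]
knob 364 [0.4348 0.2724 0.0398] 1.2277258671298468
memo ((0.3731330633163452, 0.11162704229354858), (0.23170660436153412, 0.07672290503978729), 4.655279636383057)
usb ((0.30292436480522156, 0.2811855673789978), (0.2868766188621521, 0.07923579216003418), 55.58893585205078)
stap ((0.32640334963798523, 0.30617669224739075), (0.3343847692012787, 0.1367056667804718), 88.79460906982422)
printer [array([0.5231, 0.8817]), array([0.0754, 0.5245]), array([0.1185, 0.3807])]
(520, 800, 3)
```

View pics/crop0.png

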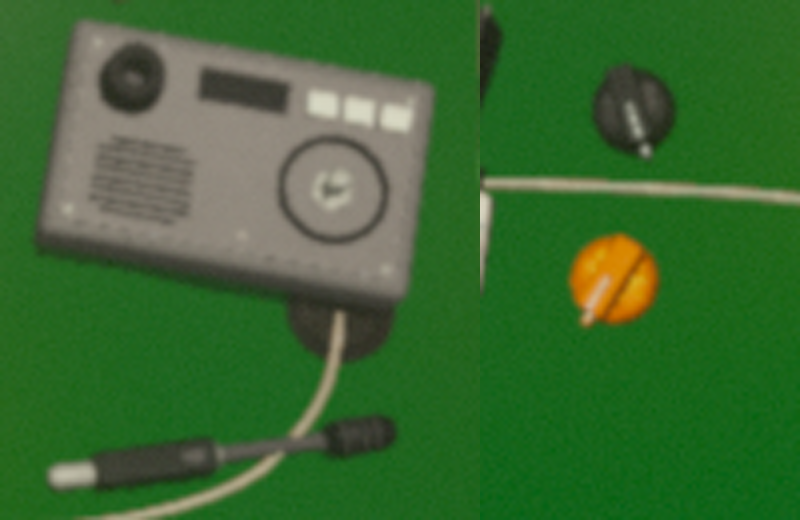

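Estimates: mic_grip is about (0.434,-0.0525) with its axis at −79.4°. The station is centred at (0.606,-0.092), yaw −8.6°, which puts the socket near (0.646,-0.030) and the shaft near (0.588,-0.144). The crop shows the knob's white line pointing toward −x, slightly to the right. I'll set off toward the microphone.

```bash
python3 -m creep '{"slide":[[0.7,-1,0],[0.7,-1,0],[0.7,-1,0],[0.7,-1,0],[0.7,-1,0],[0.7,-1,0],[0.7,-1,0],[0.7,-1,0]],"turn":[[0,0,-0.19],[0,0,-0.19],[0,0,-0.19],[0,0,-0.19],[0,0,-0.19],[0,0,-0.19],[0,0,-0.19],[0,0,-0.19]],"jaw":[-1,-1,-1,-1,-1,-1,-1,-1]}'
python3 -c "
from h import *;s=robot.get_state();print(s['joints'].round(3))"
```

```text
time: 1.15
tool_pos: [0.3254, 0.4739, 0.1966]
tool_rot: [-0.916, -3.003, 0.005]
ft_force: [0.0, -0.0, 0.2]
opening: 1.0
[-1.123  0.433  0.109  1.712 -0.055  1.004 -0.016]
```

```bash
python3 -m creep '{"slide":[[0.5,-1,0],[0.5,-1,0],[0.5,-1,0],[0.5,-1,0],[0.4,-1,0],[0.4,-1,0],[0.3,-1,0],[0.3,-1,0]],"turn":[[0,0,-0.2],[0,0,-0.2],[0,0,-0.2],[0,0,-0.2],[0,0,-0.2],[0,0,-0.2],[0,0,-0.2],[0,0,-0.2]],"jaw":[-1,-1,-1,-1,-1,-1,-1,-1]}'
python3 -m creep '{"slide":[[0.2,-1,0],[0.2,-1,0],[0.2,-1,0],[0.1,-1,0],[0.1,-1,0],[0.1,-1,0],[0,-1,0],[0,-1,0]],"turn":[[0,0,-0.2],[0,0,-0.2],[0,0,-0.2],[0,0,-0.2],[0,0,-0.2],[0,0,-0.2],[0,0,-0.2],[0,0,-0.2]],"jaw":[-1,-1,-1,-1,-1,-1,-1,-1]}'
python3 -c "
from h import *;s=robot.get_state();print(s['joints'].round(3))"
```

```text
time: 2.15
tool_pos: [0.3984, 0.3025, 0.1968]
tool_rot: [-1.354, -2.832, 0.004]
ft_force: [-0.4, -0.1, -0.2]
opening: 0.999
time: 3.15
tool_pos: [0.4174, 0.1313, 0.1969]
tool_rot: [-1.761, -2.599, 0.003]
ft_force: [-0.2, -0.5, 0.3]
opening: 0.998
[-0.689  0.242  0.351  2.037 -0.108  0.883  0.101]
```

```bash
python3 -m creep '{"slide":[[0.1,-1,0],[0.1,-1,0],[0.1,-1,0],[0.1,-1,0],[0.1,-1,0],[0,-1,0],[0,-1,0],[0,-1,0]],"turn":[[0,0,-0.19],[0,0,-0.19],[0,0,-0.19],[0,0,-0.19],[0,0,-0.19],[0,0,-0.1],[0,0,-0.1],[0,0,0]],"jaw":[-1,-1,-1,-1,-1,-1,-1,-1]}'
python3 - <<'E'
from h import *
s=robot.get_state();print(s['joints'].round(3))
f=grab('wrist','w1.png');np.savez('w1.npz',**f)
print(f['eye'],rot(f['orientation']).round(2))
E
```

```text
time: 4.15
tool_pos: [0.4283, -0.0401, 0.197]
tool_rot: [-2.033, -2.392, 0.002]
ft_force: [0.1, 0.1, -1.0]
opening: 1.0
[-0.394  0.24   0.477  2.056 -0.143  0.879  0.325]
[0.41536291 0.04009832 0.37130996] [[ 0.99 -0.15 -0.05]
 [ 0.16  0.94  0.31]
 [-0.   -0.32  0.95]]
```

View pics/w1.png

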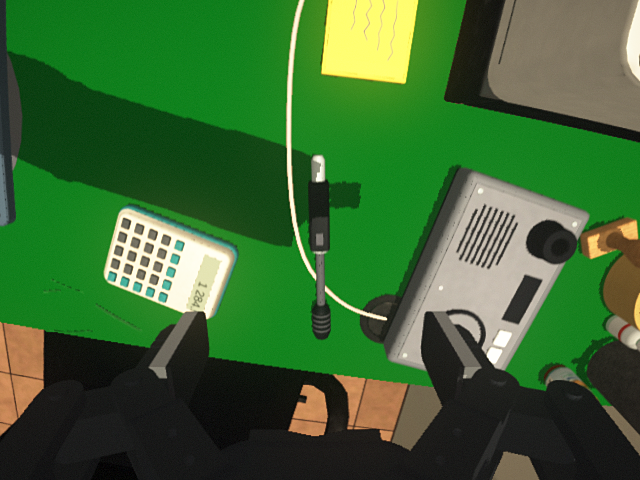

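The wrist view shows the plug tip at (318,156), the shank from (318,181) to (319,250), the head end at (321,338) and the socket mouth around (560,243).

```bash
python3 - <<'E'
from h import *
np.set_printoptions(precision=4,suppress=True)
f=dict(np.load('w1.npz'))
P=onz(f,[(318,155),(318.5,181),(319.5,250),(321,338)],.01);print(P,np.diff(P,axis=0),np.linalg.norm(np.diff(P,axis=0),axis=1))
print('socket',onz(f,[(560,243)],.066))
hsv=cv2.cvtColor(f['image'],cv2.COLOR_BGR2HSV);C=cloud(f)
C0=C[166:345,300:335];h=hsv[166:345,300:335];m=(h[...,2]<70)&~((h[...,0]>45)&(h[...,0]<75)&(h[...,1]>150))
v,u=np.nonzero(m);p=onz(f,np.c_[u+300,v+166],.012)[:,:2];c=p.mean(0);w,V=np.linalg.eigh(np.cov(p.T));d=V[:,1];print(c,d,np.ptp((p-c)@d))
# station top corners
m=(abs(C[...,2]-.042)<.005)&(hsv[...,1]<70);m[:,:380]=0;m[:160]=0;m[390:]=0
k=cv2.morphologyEx(m.astype(np.uint8),cv2.MORPH_OPEN,np.ones((5,5)));v,u=np.nonzero(k)
print(cv2.minAreaRect(onz(f,np.c_[u,v],.042)[:,:2].astype(np.float32)),C[200,360],C[120,400])
E
```

```text
[[ 0.4238  0.0054  0.01  ]
 [ 0.4283 -0.0188  0.01  ]
 [ 0.4409 -0.0883  0.01  ]
 [ 0.4598 -0.1907  0.01  ]] [[ 0.0045 -0.0243  0.    ]
 [ 0.0126 -0.0695  0.    ]
 [ 0.0189 -0.1024  0.    ]] [0.0247 0.0706 0.1041]
socket [[ 0.6452 -0.0279  0.066 ]]
[ 0.4394 -0.0821] [-0.183   0.9831] 0.17620625417352115
((0.6733682155609131, -0.1017950177192688), (0.20598560571670532, 0.26912543177604675), 82.00601196289062) [ 0.4731 -0.0327 -0.0007] [ 0.4954  0.0496 -0.0004]
```

```bash
python3 -m creep '{"slide":[[0.2,-0.8,-0.4],[0.2,-0.8,-0.6],[0.2,-0.8,-0.8],[0.2,-0.8,-0.8],[0.2,-0.8,-0.8],[0,0,-1],[0,0,-0.8],[0,0,-0.5]],"turn":[[0.9,0.17,0.03],[0.9,0.17,0.03],[0.9,0.17,0.03],[0.9,0.17,0.03],[0.9,0.17,0.03],[0,0,0],[0,0,0],[0,0,0]],"jaw":[-1,-1,-1,-1,-1,-1,-1,-1]}'
cat > st.py <<'E'
from h import *
np.set_printoptions(precision=4,suppress=True)
s=robot.get_state();M=R.from_rotvec(s['tool_rot']).as_matrix()
print(s['time'],s['joints'].round(2),'\npos',s['tool_pos'],'z_t',M[:,2],'y_t',M[:,1],'F',s['ft_force'].round(1),'T',s['ft_torque'].round(2),s['opening'])
E
python3 st.py
```

```text
time: 5.2
tool_pos: [0.4513, -0.1221, 0.0795]
tool_rot: [-1.552, -1.888, -0.665]
ft_force: [0.2, 0.2, 1.7]
opening: 0.999
5.2 [ 0.44  0.82  0.27  1.75 -0.69  1.37  1.31] 
pos [ 0.4513 -0.1221  0.0795] z_t [-0.1337  0.7068 -0.6947] y_t [0.9815 0.1913 0.0058] F [0.2 0.2 1.7] T [-0.73 -0.17  0.  ] 0.9985987582653552
```

```bash
python3 -m creep '{"slide":[[-0.18,0.75,-0.7],[-0.18,0.75,-0.7],[-0.18,0.75,-0.7],[-0.18,0.75,-0.7],[-0.15,0.5,-0.5]],"turn":[[0,0,0],[0,0,0],[0,0,0],[0,0,0],[0,0,0]],"jaw":[-1,-1,-1,-1,-1]}'; python3 st.py
```

```text
time: 5.82
tool_pos: [0.4362, -0.0457, 0.0164]
tool_rot: [-1.545, -1.908, -0.664]
ft_force: [-0.0, -0.5, 0.2]
opening: 1.002
5.825 [ 0.37  0.86  0.21  1.93 -0.79  1.15  1.39] 
pos [ 0.4362 -0.0457  0.0164] z_t [-0.133   0.6998 -0.7019] y_t [0.9794 0.2015 0.0154] F [-0.  -0.5  0.2] T [-0.73 -0.14 -0.01] 1.0023586383637237
```

```bash
python3 -m creep '{"slide":[[-0.12,-0.2,-0.4],[0,0,0],[0,0,0],[0,0,0],[0,0,0],[0,0,0],[0,0,0],[0,0,0]],"turn":[[0,0,0],[0,0,0],[0,0,0],[0,0,0],[0,0,0],[0,0,0],[0,0,0],[0,0,0]],"jaw":[-1,0.2,1,1,1,1,1,1]}'; python3 st.py
```

```text
time: 6.82
tool_pos: [0.4347, -0.051, 0.0091]
tool_rot: [-1.546, -1.912, -0.664]
ft_force: [-0.4, -0.2, -0.3]
opening: 0.0
6.825 [ 0.38  0.87  0.21  1.92 -0.79  1.14  1.41] 
pos [ 0.4347 -0.051   0.0091] z_t [-0.1313  0.6979 -0.7041] y_t [0.9792 0.2022 0.0178] F [-0.4 -0.2 -0.3] T [-0.73 -0.12  0.03] 8.28654627012943e-05
```

```bash
python3 - <<'E'
from h import *
a=grab('wrist');b=grab('side');c=grab('top')
np.savez('w2.npz',**a);np.savez('t2.npz',**c)
big=np.hstack([cv2.resize(a['image'][200:480,160:480],(457,400)),cv2.resize(b['image'][270:360,270:350],(340,400))])
cv2.imwrite('pics/c2.png',big)
E
```

```text
(no output)
```

View pics/c2.png

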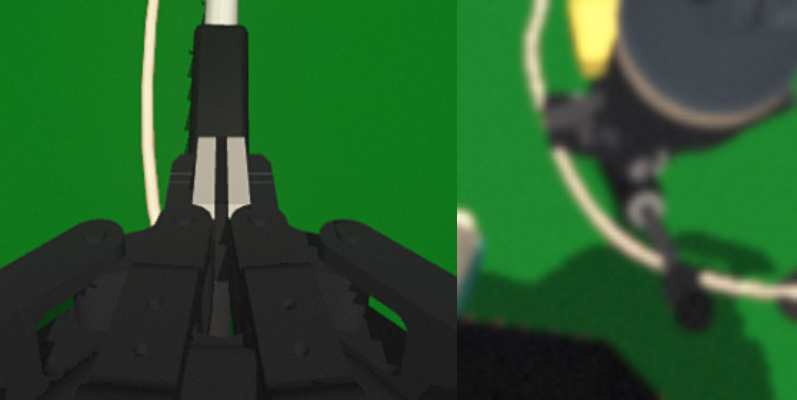

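The crop shows the fingers shut against the end of the shank rather than around it. I need to check whether the microphone slid toward its plug.

```bash
python3 - <<'E'
from h import *
np.set_printoptions(precision=4,suppress=True)
f=dict(np.load('w2.npz'));C=cloud(f)
print(onz(f,[(314.5,217.5)],.02),onz(f,[(314.5,294)],.02), 'pad tip cloud')
for v in (225,250,280,290,300,310,320,330,340): print(v,[C[v,u] for u in (302,315,328)])
f=dict(np.load('t2.npz'));im=f['image'];C=cloud(f)
b=im[262:300,372:480].astype(int);m=(b.min(2)>120)|(b.sum(2)<110);
cv2.imwrite('pics/c3.png',cv2.resize(im[255:305,370:480],None,fx=6,fy=6,interpolation=2))
E
```

```text
[[ 0.428  -0.0196  0.02  ]] [[ 0.4364 -0.0603  0.02  ]] pad tip cloud
225 [array([ 0.4225, -0.025 ,  0.0194]), array([ 0.4291, -0.0237,  0.0196]), array([ 0.4356, -0.0217,  0.0186])]
250 [array([ 0.4256, -0.0388,  0.0192]), array([ 0.432 , -0.0376,  0.0196]), array([ 0.4383, -0.0366,  0.0203])]
280 [array([ 0.4291, -0.0546,  0.0199]), array([ 0.4352, -0.0534,  0.02  ]), array([ 0.4413, -0.0519,  0.0196])]
290 [array([ 0.4301, -0.0593,  0.0191]), array([ 0.4362, -0.0582,  0.0198]), array([ 0.4422, -0.0568,  0.0194])]
300 [array([ 0.4332, -0.072 ,  0.0445]), array([ 0.4383, -0.0708,  0.0441]), array([ 0.4434, -0.0699,  0.0446])]
310 [array([ 0.4346, -0.0777,  0.0506]), array([ 0.4394, -0.0768,  0.051 ]), array([ 0.4442, -0.0759,  0.0515])]
320 [array([ 0.4357, -0.0825,  0.0547]), array([ 0.4403, -0.0819,  0.056 ]), array([ 0.4449, -0.0809,  0.0562])]
330 [array([ 0.4367, -0.087 ,  0.0589]), array([ 0.4412, -0.0864,  0.0603]), array([ 0.4456, -0.0858,  0.0616])]
340 [array([ 0.4378, -0.0915,  0.0644]), array([ 0.442 , -0.0906,  0.0645]), array([ 0.4462, -0.0897,  0.0644])]
```

View pics/c3.png

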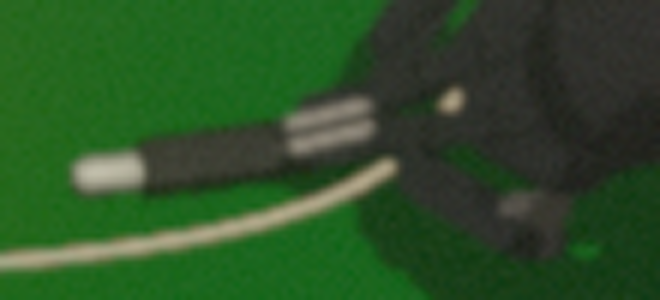

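```bash
python3 - <<'E'
from h import *
np.set_printoptions(precision=4,suppress=True)
f=dict(np.load('w1.npz'));C=cloud(f)
for p in [(170,330),(190,320),(200,318),(204,340),(430,320),(440,330),(455,350)]: print(p,C[p[1],p[0]],f['depth'][p[1],p[0]])
f=dict(np.load('w2.npz'));print(f['eye']);C=cloud(f)
M=R.from_rotvec([-1.546,-1.912,-.664]).as_matrix();T=np.array([.4347,-.051,.0091])
for v in range(284,330,4): print(v,[((C[v,u]-T)@M*1000).round(0) for u in (285,302,314,328,343)])
E
```

```text
(170, 330) [ 0.3752 -0.0411  0.2536] 0.13503441
(190, 320) [ 0.3821 -0.0361  0.2528] 0.13455771
(200, 318) [ 0.3847 -0.0369  0.2492] 0.13838215
(204, 340) [ 0.3862 -0.0481  0.2466] 0.1443949
(430, 320) [ 0.469  -0.0238  0.2494] 0.13824694
(440, 330) [ 0.4693 -0.0221  0.2589] 0.12868398
(455, 350) [ 0.4705 -0.022   0.2706] 0.11765202
[ 0.4449 -0.1168  0.1892]
284 [array([ -4., -16.,   8.]), array([  4.,  -6., -10.]), array([  5.,  -0., -11.]), array([  4.,   6., -10.]), array([-5., 15.,  9.])]
288 [array([ -7., -16.,   8.]), array([  3.,  -6., -12.]), array([  2.,  -0., -11.]), array([  3.,   6., -13.]), array([-6., 15.,  7.])]
292 [array([ -8., -16.,   5.]), array([  2.,  -6., -14.]), array([  2.,  -0., -13.]), array([  1.,   6., -13.]), array([-8., 15.,  6.])]
296 [array([ -9., -16.,   4.]), array([ 11.,  -5., -36.]), array([ 11.,  -0., -37.]), array([ 11.,   5., -36.]), array([-10.,  15.,   5.])]
300 [array([-11., -15.,   2.]), array([ 11.,  -5., -39.]), array([ 11.,  -0., -39.]), array([ 11.,   5., -39.]), array([-11.,  15.,   3.])]
304 [array([-13., -15.,   2.]), array([ 11.,  -5
[... 231 characters left out ...]

312 [array([  7., -12., -42.]), array([ 11.,  -5., -50.]), array([ 11.,  -0., -48.]), array([ 11.,   5., -49.]), array([  7.,  11., -42.])]
316 [array([  7., -11., -45.]), array([ 11.,  -5., -53.]), array([ 11.,  -0., -52.]), array([ 11.,   5., -51.]), array([  7.,  11., -45.])]
320 [array([  7., -11., -48.]), array([ 11.,  -5., -54.]), array([ 11.,  -0., -56.]), array([ 11.,   5., -55.]), array([  7.,  11., -48.])]
324 [array([  7., -11., -50.]), array([ 11.,  -4., -58.]), array([ 11.,  -0., -58.]), array([ 11.,   5., -58.]), array([  8.,  11., -52.])]
328 [array([  7., -11., -53.]), array([ 11.,  -4., -60.]), array([ 11.,  -0., -60.]), array([ 11.,   5., -60.]), array([  7.,  10., -53.])]
```

Going by depth, the real fingertips end about 37 mm behind the reported TCP. The shut opening and zero force agree with that, and the microphone has not moved. I'll allow for this offset: reopen, advance along the fingers and close again.

```bash
python3 -m creep '{"slide":[[0,0,0],[0,0,0],[0,0,0],[-0.1,0.5,-0.45],[-0.1,0.5,-0.45],[-0.1,0.4,-0.4]],"turn":[[0,0,0],[0,0,0],[0,0,0],[0,0,0],[0,0,0],[0,0,0]],"jaw":[-1,-1,-1,-1,-1,-1]}'; python3 st.py
```

```text
time: 7.72
tool_pos: [0.4284, -0.0211, -0.0184]
tool_rot: [-1.546, -1.913, -0.664]
ft_force: [0.1, 0.0, 0.8]
opening: 0.998
7.725 [ 0.36  0.91  0.17  1.98 -0.85  1.06  1.45] 
pos [ 0.4284 -0.0211 -0.0184] z_t [-0.131   0.6977 -0.7043] y_t [0.9792 0.2022 0.0181] F [0.1 0.  0.8] T [-0.75 -0.09 -0.04] 0.998378943692767
```

```bash
python3 -m creep '{"slide":[[0,0,0.08],[0,0,0],[0,0,0],[0,0,0],[0,0,0],[0,0,0]],"turn":[[0,0,0],[0,0,0],[0,0,0],[0,0,0],[0,0,0],[0,0,0]],"jaw":[-1,0.3,1,1,1,1]}'; python3 st.py
```

```text
time: 8.48
tool_pos: [0.427, -0.0208, -0.0162]
tool_rot: [-1.545, -1.91, -0.663]
ft_force: [0.5, -0.0, -0.8]
opening: 0.223
8.475 [ 0.36  0.9   0.17  1.98 -0.85  1.06  1.45] 
pos [ 0.427  -0.0208 -0.0162] z_t [-0.1328  0.6987 -0.703 ] y_t [0.9791 0.2026 0.0164] F [ 0.5 -0.  -0.8] T [-0.83 -0.15  0.04] 0.22295833512001884
```

```bash
python3 -m creep '{"slide":[[0,0,0.5],[0,0,1],[0,0,1],[0,0,1],[0,0,1],[0,0,1],[0,0,1],[0,0,1]],"turn":[[0,0,0],[0,0,0],[0,0,0],[0,0,0],[-0.5,-0.1,0],[-0.98,-0.2,0],[-0.98,-0.2,0],[-0.98,-0.2,0]],"jaw":[1,1,1,1,1,1,1,1]}'; python3 st.py
python3 -m creep '{"slide":[[0,0,0.5],[0,-0.3,0],[0,-0.5,0],[0,-0.5,0],[0,-0.5,0],[0,-0.5,0]],"turn":[[-0.98,-0.2,0],[-0.98,-0.2,0],[-0.98,-0.2,0],[-0.98,-0.2,0],[-0.98,-0.2,0],[-0.5,-0.1,0]],"jaw":[1,1,1,1,1,1]}'; python3 st.py
```

```text
time: 9.48
tool_pos: [0.4281, -0.0241, 0.1412]
tool_rot: [-1.894, -2.332, -0.194]
ft_force: [-0.4, 0.4, -0.1]
opening: 0.225
9.475 [-0.24  0.36  0.47  2.11 -0.46  0.82  0.76] 
pos [ 0.4281 -0.0241  0.1412] z_t [-0.0206  0.1818 -0.9831] y_t [0.9789 0.2034 0.0171] F [-0.4  0.4 -0.1] T [-0.15  0.05 -0.02] 0.22473237336476198
time: 10.22
tool_pos: [0.4262, -0.0652, 0.1544]
tool_rot: [1.597, 1.971, -0.559]
ft_force: [-0.1, -0.5, -1.9]
opening: 0.218
10.225 [-1.22  0.64  1.03  2.29  0.3   0.54 -0.33] 
pos [ 0.4262 -0.0652  0.1544] z_t [ 0.1471 -0.6212 -0.7697] y_t [0.977  0.2129 0.0148] F [-0.1 -0.5 -1.9] T [0.81 0.13 0.03] 0.21838979964997085
```

```bash
python3 -m creep '{"slide":[[1,0,0.3],[1,0,0.3],[1,0,0],[1,0,0],[1,0,0],[1,0,0],[1,0,0],[1,0,0]],"turn":[[-0.3,-0.1,0.6],[-0.3,-0.1,0.7],[0,0,0.8],[0,0,0.8],[0,0,0.8],[0,0,0.8],[0,0,0.8],[0,0,0.8]],"jaw":[1,1,1,1,1,1,1,1]}'; python3 st.py
python3 - <<'E'
from h import *
f=grab('wrist','w4.png');np.savez('w4.npz',**f)
E
```

```text
time: 11.22
tool_pos: [0.5143, -0.0844, 0.1486]
tool_rot: [0.822, 2.28, -0.435]
ft_force: [-0.7, -0.3, -1.8]
opening: 0.223
11.225 [-0.74  0.44  0.39  2.46  1.61  0.54 -1.06] 
pos [ 0.5143 -0.0844  0.1486] z_t [ 0.4764 -0.5005 -0.7229] y_t [ 0.6606  0.7463 -0.0813] F [-0.7 -0.3 -1.8] T [ 0.58  0.62 -0.01] 0.22262197050232227
```

View pics/w4.png

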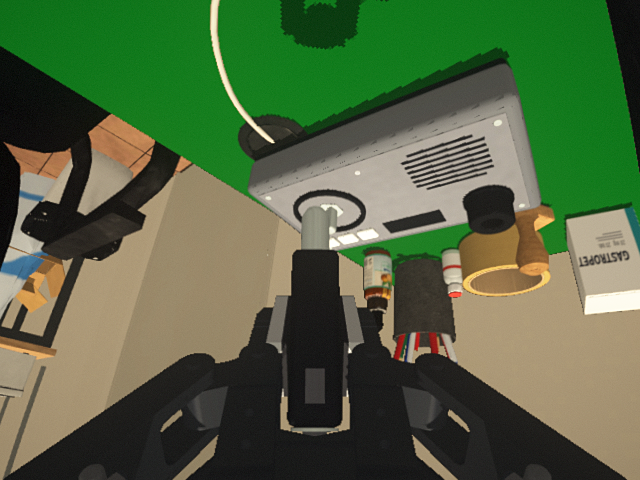

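The wrist view shows the microphone gripped with its plug pointing forward and down: plug tip near (317,208), shank at v 250–427. Next I'll get its axis and tip in the tool frame from depth.

```bash
cat > mic.py <<'E'
from h import *
np.set_printoptions(precision=4,suppress=True)
def mic(f,s,u0=296,u1=334,verbose=1):
    M=R.from_rotvec(s['tool_rot']).as_matrix();T=s['tool_pos'];C=(cloud(f)-T)@M
    # shank facing plane: points within |y|<8mm
    B=C[255:420,u0:u1].reshape(-1,3);B=B[(abs(B[:,1])<.008)&(B[:,2]>-.12)&(B[:,2]<0.03)]
    for _ in range(3):
        c=B.mean(0);U,S,V=np.linalg.svd(B-c,full_matrices=False);n=V[2];e=(B-c)@n;B=B[abs(e)<2*max(e.std(),.0008)]
    n=n*np.sign(n[0]);n[1]=0;n/=np.linalg.norm(n)      # towards camera(+x_t)
    a=np.cross([0,1,0],n);a*=-np.sign(a[2])            # mic x axis (towards head, backwards)
    if verbose: print('n',n,'a',a,'face c',c,e.std(),len(B))
    return M,T,c-n*.010,a,C
if __name__=='__main__':
    f=dict(np.load('w4.npz'));s=robot.get_state();M,T,c,a,C=mic(f,s)
    for v in (208,212,216,220,230,240,248,254,260,300,360,410,424,430): print(v,C[v,316],C[v,316]@M.T+T)
    print('axis world',M@a)
E
python3 mic.py
```

```text
n [ 0.7175  0.     -0.6965] a [-0.6965  0.     -0.7175] face c [ 0.0014  0.0005 -0.0517] 0.0006224209256458431 6103
208 [ 0.0396  0.0013 -0.0059] [ 0.489  -0.0636  0.1242]
212 [ 0.0383  0.0013 -0.0083] [ 0.4886 -0.0629  0.1269]
216 [ 0.037   0.0013 -0.0104] [ 0.4884 -0.0625  0.1293]
220 [ 0.0356  0.0013 -0.0123] [ 0.4883 -0.0622  0.1316]
230 [ 0.0321  0.0013 -0.0161] [ 0.4885 -0.0618  0.1367]
240 [ 0.028   0.0013 -0.0177] [ 0.4902 -0.0628  0.1408]
248 [ 0.0254  0.0012 -0.0211] [ 0.49   -0.0623  0.1449]
254 [ 0.025   0.0012 -0.0274] [ 0.4872 -0.0593  0.1498]
260 [ 0.0227  0.0012 -0.0285] [ 0.488  -0.0597  0.1522]
300 [ 0.0108  0.0012 -0.0415] [ 0.4888 -0.0586  0.1698]
360 [-0.0051  0.0012 -0.0587] [ 0.4899 -0.057   0.193 ]
410 [-0.0179  0.0011 -0.0702] [ 0.4919 -0.0569  0.2102]
424 [-0.0208  0.0011 -0.0738] [ 0.4918 -0.0564  0.2147]
430 [-0.0219  0.0011 -0.0753] [ 0.4918 -0.0562  0.2167]
axis world [0.0653 0.051  0.9966]
```

```bash
cat > tgt.py <<'E'
import sys
from h import *
np.set_printoptions(precision=3,suppress=True)
a=np.array([-.6965,0,-.7175]);tip=np.array([.0351,.0005,-.0027])
psi=np.radians(float(sys.argv[1]));goal=np.array([float(x) for x in sys.argv[2:5]])  # wanted tip position
s=robot.get_state();M=R.from_rotvec(s['tool_rot']).as_matrix();T=s['tool_pos']
y=np.array([-np.sin(psi),np.cos(psi),0]);
B=np.c_[a,[0,1,0],np.cross(a,[0,1,0])];W=np.c_[[0,0,1],y,np.cross([0,0,1],y)]
D=W@B.T;r=R.from_matrix(D@M.T).as_rotvec()
print('t',s['time'],'tip now',M@tip+T,'axis',M@a,'F',s['ft_force'].round(1),'open',s['opening'].round(3))
print('joints',s['joints'].round(2))
print('turn units',np.degrees(r)/10,'slide units',(goal-D@tip-T)/.02)
E
python3 tgt.py 0 0.6455 -0.029 0.09
```

```text
Traceback (most recent call last):
  File "tgt.py", line 10, in <module>
    print('t',s['time'],'tip now',M@tip+T,'axis',M@a,'F',s['ft_force'].round(1),'open',s['opening'].round(3))
                                                                                       ^^^^^^^^^^^^^^^^^^
AttributeError: 'float' object has no attribute 'round'
```

```bash
sed -i "s/s\['opening'\].round(3)/round(s['opening'],3)/" tgt.py; python3 tgt.py 0 0.6455 -0.029 0.09;  grep -n "W=" tgt.py | head -1; python3 -c "
import numpy as np
a=np.array([-.6965,0,-.7175]);print(np.linalg.norm(a))"
```

```text
t 11.275 tip now [ 0.493 -0.068  0.125] axis [0.065 0.051 0.997] F [ 0.9 -0.4  1.4] open 0.221
joints [-0.73  0.43  0.37  2.46  1.61  0.55 -1.06]
turn units [ 0.415 -0.252  4.147] slide units [ 7.927  2.77  -1.729]
8:B=np.c_[a,[0,1,0],np.cross(a,[0,1,0])];W=np.c_[[0,0,1],y,np.cross([0,0,1],y)]
0.9999592491696849
```

```bash
python3 -m creep '{"slide":[[1,0.2,0],[1,0.3,0],[1,0.3,0],[1,0.4,0],[1,0.4,0],[1,0.4,0],[0.9,0.4,0],[0.8,0.3,0]],"turn":[[0.05,-0.03,0.5],[0.05,-0.03,0.55],[0.05,-0.03,0.55],[0.05,-0.03,0.55],[0.05,-0.03,0.55],[0.05,-0.03,0.55],[0.05,-0.03,0.55],[0.05,-0.03,0.5]],"jaw":[1,1,1,1,1,1,1,1]}'; python3 tgt.py 0 0.6455 -0.029 0.09
```

```text
time: 12.28
tool_pos: [0.6723, -0.0327, 0.1537]
tool_rot: [-0.044, 2.361, 0.018]
ft_force: [0.1, 1.1, -1.2]
opening: 0.221
t 12.275 tip now [ 0.645 -0.033  0.131] axis [-0.01 -0.    1.  ] F [ 0.1  1.1 -1.2] open 0.221
joints [ 0.17  0.45 -0.24  2.32  2.93  0.4  -1.31]
turn units [-0.001  0.055 -0.216] slide units [ 0.013  0.161 -2.059]
```

```bash
python3 -m creep '{"slide":[[0,0.16,-1],[0,0,-0.9],[0,0,0]],"turn":[[0,0.05,-0.2],[0,0,0],[0,0,0]],"jaw":[1,1,1]}'; python3 tgt.py 0 0.6455 -0.029 0.09
python3 - <<'E'
from mic import *
f=grab('wrist');s=robot.get_state();M,T,c,a,C=mic(f,s)
t=c-.058*a;print('axis',M@a,'tip',M@t+T)
W=cloud(f);m=(abs(W[...,2]-.066)<.003)&(np.hypot(W[...,0]-.6455,W[...,1]+.029)<.025)
p=W[m];print(len(p));q=p[:,:2];
A=np.c_[2*q,np.ones(len(q))]
print('mean',p.mean(0),'range',p.min(0),p.max(0)); print(cv2.minEnclosingCircle(q.astype(np.float32)))
g=grab('top');W=cloud(g);m=(abs(W[...,2]-.066)<.006)&(np.hypot(W[...,0]-.6455,W[...,1]+.029)<.025);q=W[m][:,:2];print('top',len(q),cv2.minEnclosingCircle(q.astype(np.float32)))
cv2.imwrite('pics/c5.png',np.hstack([f['image'][60:480,160:480],cv2.resize(g['image'][150:240,370:490],(480,360),interpolation=2)[:, :][0:360] if 0 else cv2.resize(g['image'][150:240,370:490],(460,420),interpolation=2)]))
E
```

```text
time: 12.65
tool_pos: [0.6735, -0.0376, 0.1163]
tool_rot: [0.009, 2.368, -0.01]
ft_force: [-1.4, 0.2, -1.3]
opening: 0.223
t 12.65 tip now [ 0.647 -0.037  0.094] axis [-0.003  0.005  1.   ] F [-1.4  0.2 -1.3] open 0.223
joints [ 0.12  0.53 -0.21  2.34  2.87  0.51 -1.31]
turn units [0.027 0.014 0.057] slide units [-0.047  0.403 -0.189]
n [ 0.7136  0.     -0.7006] a [-0.7006  0.     -0.7136] face c [ 0.0031 -0.     -0.0499] 0.0006141549587501067 6150
axis [0.0019 0.0046 1.    ] tip [ 0.6467 -0.0371  0.0927]
1976
mean [ 0.6434 -0.0305  0.0654] range [ 0.6288 -0.0474  0.063 ] [ 0.6624 -0.0137  0.0671]
((0.6457646489143372, -0.03024205006659031), 0.017435142770409584)
top 2 ((0.6428143978118896, -0.02210855670273304), 0.0007751095108687878)
```

View pics/c5.png

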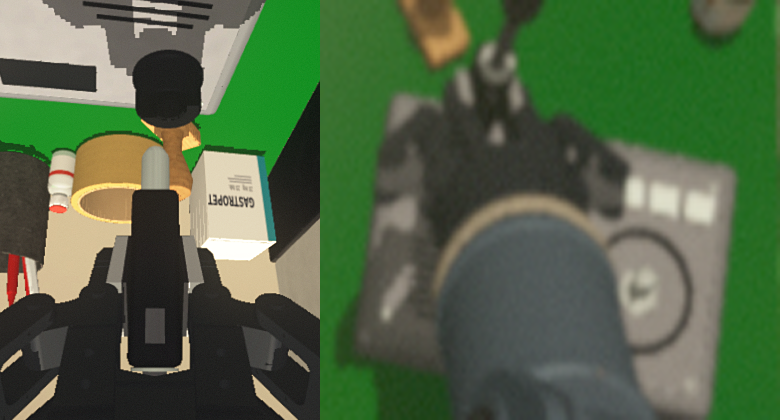

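The wrist crop shows the plug tip and the boss, whose rim fits a circle at (0.6458,-0.0302), r 17.4 mm. The tip is about 7 mm off in y, so I'll correct that.

```bash
python3 -m creep '{"slide":[[-0.05,0.35,-0.3],[0,0,-0.2],[0,0,0]],"turn":[[0.02,0.01,0.05],[0,0,0],[0,0,0]],"jaw":[1,1,1]}'; python3 tgt.py 0 0.6458 -0.0302 0.07
python3 - <<'E'
from mic import *
f=grab('wrist');s=robot.get_state();M,T,c,a,C=mic(f,s,verbose=0)
t=c-.058*a;print('axis',M@a,'tip',M@t+T)
W=cloud(f);m=(abs(W[...,2]-.066)<.003)&(np.hypot(W[...,0]-.6455,W[...,1]+.029)<.025);q=W[m][:,:2];print(len(q),cv2.minEnclosingCircle(q.astype(np.float32)))
E
```

```text
time: 13.12
tool_pos: [0.6737, -0.0288, 0.1093]
tool_rot: [-0.002, 2.366, -0.001]
ft_force: [-0.1, -0.7, -0.8]
opening: 0.217
t 13.125 tip now [ 0.647 -0.028  0.087] axis [-0.006  0.001  1.   ] F [-0.1 -0.7 -0.8] open 0.217
joints [ 0.11  0.54 -0.22  2.35  2.87  0.54 -1.31]
turn units [ 0.008  0.032 -0.008] slide units [-0.043 -0.097 -0.839]
axis [-0.0013  0.0013  1.    ] tip [ 0.6471 -0.0285  0.0856]
1984 ((0.6453940868377686, -0.030839037150144577), 0.01706918515264988)
```

```bash
python3 -m creep '{"slide":[[-0.07,-0.1,-0.3],[0,0,-0.3],[0,0,0]],"turn":[[0,0,0],[0,0,0],[0,0,0]],"jaw":[1,1,1]}'; python3 tgt.py 0 0.6456 -0.0305 0.06
```

```text
time: 13.55
tool_pos: [0.6723, -0.0313, 0.0967]
tool_rot: [-0.002, 2.365, -0.001]
ft_force: [0.3, 0.4, -1.0]
opening: 0.221
t 13.55 tip now [ 0.645 -0.031  0.074] axis [-0.006  0.001  1.   ] F [ 0.3  0.4 -1. ] open 0.221
joints [ 0.12  0.57 -0.23  2.36  2.88  0.58 -1.32]
turn units [ 0.008  0.033 -0.005] slide units [ 0.02   0.015 -0.707]
```

```bash
python3 -m creep '{"slide":[[0,0,-0.4],[0,0,-0.4],[0,0,-0.3],[0,0,0]],"turn":[[0,0,0],[0,0,0],[0,0,0],[0,0,0]],"jaw":[1,1,1,1]}'; python3 tgt.py 0 0.6456 -0.0305 0.042
```

```text
time: 14.05
tool_pos: [0.6723, -0.0314, 0.0726]
tool_rot: [-0.001, 2.366, -0.001]
ft_force: [-0.0, -0.2, -0.8]
opening: 0.223
t 14.05 tip now [ 0.645 -0.031  0.05 ] axis [-0.005  0.001  1.   ] F [-0.  -0.2 -0.8] open 0.223
joints [ 0.13  0.63 -0.24  2.38  2.9   0.65 -1.32]
turn units [ 0.007  0.03  -0.004] slide units [ 0.02   0.019 -0.406]
```

Tip at z=0.050, so the plug is 16 mm inside with no contact force. Going on to the bottom.

```bash
python3 -m creep '{"slide":[[0,0,-0.3],[0,0,-0.15],[0,0,-0.1],[0,0,0]],"turn":[[0,0,0],[0,0,0],[0,0,0],[0,0,0]],"jaw":[1,1,1,1]}'; python3 tgt.py 0 0.6456 -0.0305 0.042
```

```text
time: 14.55
tool_pos: [0.6743, -0.0311, 0.0693]
tool_rot: [-0.004, 2.35, -0.003]
ft_force: [-1.3, 0.4, -1.7]
opening: 0.217
t 14.55 tip now [ 0.648 -0.031  0.046] axis [-0.021  0.003  1.   ] F [-1.3  0.4 -1.7] open 0.217
joints [ 0.13  0.65 -0.24  2.39  2.9   0.7  -1.33]
turn units [ 0.02   0.12  -0.013] slide units [-0.083  0.007 -0.24 ]
```

```bash
python3 - <<'E'
from mic import *
f=grab('wrist');s=robot.get_state();M,T,c,a,C=mic(f,s)
t=c-.058*a;print('axis',M@a,'tip',M@t+T)
W=cloud(f)
for v in range(170,260,8): print(v,W[v,314])
g=grab('side')
cv2.imwrite('pics/c6.png',np.hstack([cv2.resize(f['image'],(427,320)),cv2.resize(g['image'][180:350,310:480],(320,320),interpolation=2)]))
E
```

```text
n [ 0.7087  0.     -0.7055] a [-0.7055  0.     -0.7087] face c [ 0.0022  0.0003 -0.0505] 0.000613606496420312 6161
axis [-0.0082  0.0034  1.    ] tip [ 0.6474 -0.031   0.0452]
170 [ 0.6153 -0.0313  0.0425]
178 [ 0.6198 -0.0313  0.0432]
186 [ 0.6263 -0.0313  0.0427]
194 [ 0.6275 -0.0313  0.046 ]
202 [ 0.6287 -0.0313  0.0492]
210 [ 0.6295 -0.0313  0.0526]
218 [ 0.6301 -0.0312  0.0562]
226 [ 0.6288 -0.0312  0.0607]
234 [ 0.6292 -0.0312  0.0642]
242 [ 0.6324 -0.0312  0.0662]
250 [ 0.6383 -0.0312  0.0671]
258 [ 0.6371 -0.0312  0.0713]
```

View pics/c6.png

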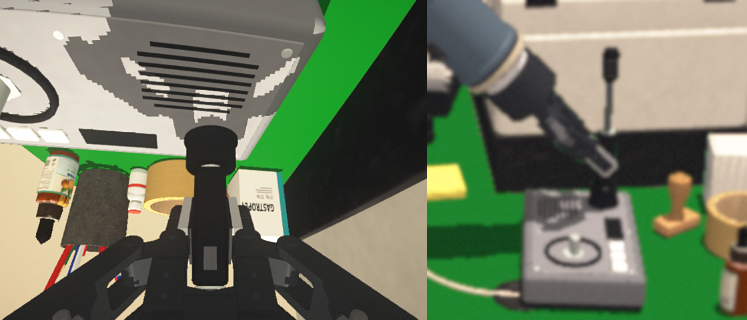

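The plug is about 21 mm in, leaving 3–4 mm to go, and it drifted 2 mm in +x. I'll re-centre and push while watching the force.

```bash
python3 -m creep '{"slide":[[-0.08,0,0],[0,0,-0.25]],"turn":[[0,0.1,0],[0,0,0]],"jaw":[1,1]}'; python3 st.py;python3 tgt.py 0 0.6456 -0.0305 0.042; python3 -m creep '{"slide":[[0,0,-0.3]],"turn":[[0,0,0]],"jaw":[1]}'; python3 st.py
```

```text
time: 14.9
tool_pos: [0.675, -0.031, 0.0677]
tool_rot: [-0.005, 2.36, -0.004]
ft_force: [-26.1, 3.6, 48.8]
opening: 0.218
14.9 [ 0.12  0.65 -0.24  2.38  2.9   0.68 -1.32] 
pos [ 0.675  -0.031   0.0677] z_t [ 0.7046 -0.0011 -0.7096] y_t [-0.0027  1.     -0.0043] F [-26.1   3.6  48.8] T [ 1.16 -2.9   0.92] 0.21796360572863693
t 14.9 tip now [ 0.648 -0.031  0.045] axis [-0.011  0.004  1.   ] F [-26.1   3.6  48.8] open 0.218
joints [ 0.12  0.65 -0.24  2.38  2.9   0.68 -1.32]
turn units [ 0.024  0.065 -0.016] slide units [-0.117 -0.    -0.158]
time: 15.02
tool_pos: [0.6772, -0.0308, 0.0668]
tool_rot: [-0.007, 2.349, -0.005]
ft_force: [-26.3, -3.1, 48.4]
opening: 0.219
15.025 [ 0.12  0.66 -0.24  2.38  2.9   0.7  -1.32] 
pos [ 0.6772 -0.0308  0.0668] z_t [ 0.7123 -0.0014 -0.7018] y_t [-0.0036  1.     -0.0056] F [-26.3  -3.1  48.4] T [-0.52 -2.05 -0.41] 0.2193340352727382
```

```bash
python3 -m creep '{"slide":[[-0.05,0,0.05],[0,0,0],[0,0,0],[0,0,0],[0,0,0]],"turn":[[0,0,0],[0,0,0],[0,0,0],[0,0,0],[0,0,0]],"jaw":[1,1,0,-1,-1]}'; python3 st.py
cat > mic2.py <<'E'
from mic import *
f=grab('wrist');W=cloud(f);m=(abs(W[...,0]-.64)<.03)&(abs(W[...,1]+.031)<.005)&(W[...,2]>.06)&(W[...,2]<.14)
m[:,:200]=0;m[:,440:]=0
v,u=np.nonzero(m);u0=int(np.median(u));print('col',u0)
for v in range(150,420,6):
    p=W[v,u0]
    if .05<p[2]<.16: print(v,p)
E
python3 mic2.py
```

```text
time: 15.65
tool_pos: [0.677, -0.0308, 0.0678]
tool_rot: [-0.007, 2.347, -0.005]
ft_force: [-0.6, -0.5, -0.4]
opening: 0.847
15.65 [ 0.12  0.66 -0.24  2.39  2.9   0.7  -1.32] 
pos [ 0.677  -0.0308  0.0678] z_t [ 0.7134 -0.0015 -0.7008] y_t [-0.0034  1.     -0.0056] F [-0.6 -0.5 -0.4] T [-0.02  0.77  0.01] 0.8465462923452716
col 313
204 [ 0.6286 -0.0315  0.0502]
210 [ 0.6289 -0.0314  0.053 ]
216 [ 0.63   -0.0314  0.0551]
222 [ 0.6299 -0.0314  0.058 ]
228 [ 0.6301 -0.0314  0.0607]
234 [ 0.6295 -0.0313  0.0637]
240 [ 0.6309 -0.0313  0.0657]
246 [ 0.6356 -0.0313  0.0661]
252 [ 0.6374 -0.0313  0.068 ]
258 [ 0.6371 -0.0313  0.0708]
264 [ 0.6373 -0.0313  0.0734]
270 [ 0.6372 -0.0312  0.0761]
276 [ 0.6375 -0.0312  0.0785]
282 [ 0.6371 -0.0312  0.0812]
288 [ 0.6375 -0.0312  0.0836]
294 [ 0.638  -0.0312  0.0859]
300 [ 0.6377 -0.0311  0.0885]
306 [ 0.637  -0.0311  0.0911]
312 [ 0.6376 -0.0311  0.0933]
318 [ 0.638  -0.0311  0.0955]
324 [ 0.6372 -0.0311  0.0981]
330 [ 0.6376 -0.031   0.1003]
336 [ 0.6365 -0.031   0.1028]
342 [ 0.6366 -0.031   0.1049]
348 [ 0.6368 -0.031   0.1071]
354 [ 0.6378 -0.031   0.1091]
360 [ 0.6367 -0.0309  0.1114]
366 [ 0.6373 -0.0309  0.1135]
372 [ 0.6376 -0.0309  0.1155]
378 [ 0.6364 -0.0309  0.1177]
384 [ 0.6361 -0.0309  0.1198]
390 [ 0.6375 -0.0309  0.1217]
396 [ 0.6368 -0.0308  0.1238]
402 [ 0.6368 -0.0308  0.1257]
408 [ 0.6369 -0.0308  0.1277]
414 [ 0.6372 -0.0308  0.1296]
```

The shank face is vertical at x=0.637 and runs right down to the boss top at z=0.066. The plug is therefore home, the microphone upright and released. I'll retract along the fingers, straighten the hand and look at the shaft.

```bash
python3 -m creep '{"slide":[[-0.7,0,0.7],[-0.8,0,0.8],[-0.8,0,0.8],[-0.8,0,0.8],[-0.8,0,0.8],[-0.8,0,0.8],[-0.3,-0.5,0.8],[-0.3,-0.5,0.8]],"turn":[[0,0,0],[0,0,0],[0,0,0],[0,0,0],[0,0.3,0],[0,0.9,0],[0,0.9,0],[0,0.9,0]],"jaw":[-1,-1,-1,-1,-1,-1,-1,-1]}'
python3 -m creep '{"slide":[[0,-0.8,0],[0,-0.8,0]],"turn":[[0,0.9,0],[0,0.6,0]],"jaw":[-1,-1]}'; python3 st.py
python3 - <<'E'
from h import *
f=grab('wrist','w7.png');np.savez('w7.npz',**f)
E
```

```text
time: 16.7
tool_pos: [0.5822, -0.0839, 0.1337]
tool_rot: [0.013, 2.608, -0.181]
ft_force: [0.1, -1.5, -0.3]
opening: 1.001
time: 16.95
tool_pos: [0.5834, -0.1128, 0.1339]
tool_rot: [0.018, 2.705, -0.245]
ft_force: [0.4, -0.6, -0.3]
opening: 0.998
16.95 [ 0.31  0.38 -0.42  2.19  1.16  0.39  0.45] 
pos [ 0.5834 -0.1128  0.1339] z_t [ 0.4097 -0.1742 -0.8954] y_t [ 0.0497  0.9844 -0.1688] F [ 0.4 -0.6 -0.3] T [ 0.14  0.46 -0.  ] 0.9977757257948907
```

View pics/w7.png

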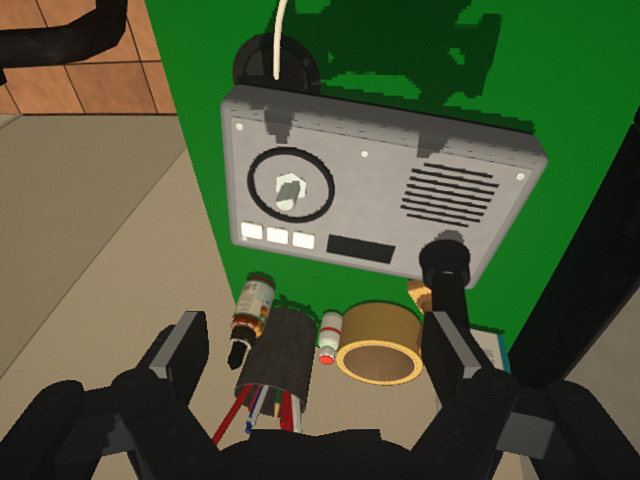

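The picture shows the standing microphone in its socket at (445,270) and the shaft at (290,188). I'll extract the D from the shaft's top face numerically and look at one enlarged crop.

```bash
python3 - <<'E'
from h import *
np.set_printoptions(precision=4,suppress=True)
f=dict(np.load('w7.npz'));W=cloud(f)
S=np.array([.588,-.144])
m=(W[...,2]>.058)&(W[...,2]<.068)&(np.hypot(W[...,0]-S[0],W[...,1]-S[1])<.02)
v,u=np.nonzero(m);q=onz(f,np.c_[u,v],.063)[:,:2];print(len(q),W[m].mean(0),q.mean(0),cv2.minEnclosingCircle(q.astype(np.float32)))
q2=q
(cx,cy),r=cv2.minEnclosingCircle(q.astype(np.float32))
h=cv2.convexHull(q.astype(np.float32))[:,0]
for p in h: print(np.round((p-[cx,cy])*1000,1),end=' ')
mm=(abs(W[...,2]-.042)<.003)&(np.hypot(W[...,0]-S[0],W[...,1]-S[1])<.2)
crop=f['image'][155:235,235:345];sc=5
big=cv2.resize(crop,None,fx=sc,fy=sc,interpolation=cv2.INTER_CUBIC)
# warp: draw world axes from centre
cv2.imwrite('pics/c8.png',big)
# rectified view on z=.063
g=np.mgrid[-20:20:81j,-20:20:81j]/1000
E
```

```text
254 [ 0.589  -0.1446  0.062 ] [ 0.5882 -0.1442] ((0.5874751210212708, -0.14398306608200073), 0.008109567686915398)
[ 6.9 -3.8] [ 6.9 -3.1] [ 6.8 -2.4] [ 6.8 -1.7] [ 6.7 -0.2] [6.6 0.5] [6.5 1.2] [6.5 1.9] [6.4 2.6] [5.5 3.3] [4.6 4.1] [3.7 4.9] [1.9 5.7] [-0.6  6.6] [-2.3  6.7] [-4.7  6.3] [-6.2  5.1] [-5.1  0.9] [-3.1 -4.7] [-2.1 -6.2] [-1.2 -7. ] [ 0.5 -7.9] [ 1.3 -8. ] [ 3.  -7.5] [ 6.2 -5.1]
```

View pics/c8.png

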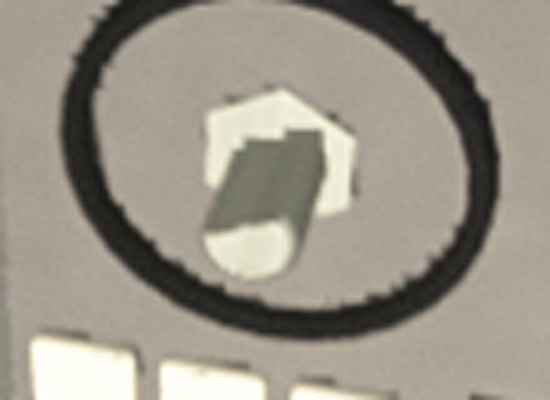

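The crop shows the bright D with its flat edge from (205,232) to (288,220) and the flat facing the camera, roughly world −x.

```bash
python3 - <<'E'
from h import *
np.set_printoptions(precision=4,suppress=True)
f=dict(np.load('w7.npz'))
# bright top face, sub-region
g=cv2.cvtColor(f['image'],cv2.COLOR_BGR2GRAY)
b=np.zeros_like(g);b[196:216,270:300]=g[196:216,270:300];
m=b>205;n,l,st,ce=cv2.connectedComponentsWithStats(m.astype(np.uint8));k=1+st[1:,4].argmax();print(st[k],ce[k])
v,u=np.nonzero(l==k);q=onz(f,np.c_[u,v],.063)[:,:2]
(cx,cy),r=cv2.minEnclosingCircle(q.astype(np.float32));c=np.array([cx,cy]);print('circle',c,r,'centroid',q.mean(0))
w,V=np.linalg.eigh(np.cov(q.T));print('minor axis az',np.degrees(np.arctan2(*V[::-1,0])),w**.5)
# flat edge: top-most bright pixel per column
t=[(x,v[u==x].min()-.5) for x in range(u.min()+2,u.max()-1)];e=onz(f,t,.063)[:,:2]
d=np.polyfit(e[:,1],e[:,0],1);print('edge dx/dy',d,'flat normal az',np.degrees(np.arctan2(d[0],-1)))
a=np.degrees(np.arctan2(d[0],-1));nn=np.array([np.cos(np.radians(a)),np.sin(np.radians(a))])
far=(q@-nn).max();fl=(e@nn).mean();print('D depth',far+fl,'(exp .0095)')
tt=np.array([-nn[1],nn[0]]);mid=((q@tt).max()+(q@tt).min())/2
print('axis est', tt*mid+nn*(fl-.0025), 'width',np.ptp(q@tt))
e2=onz(f,[(276,201.4),(292.6,199)],.063)[:,:2];d2=e2[1]-e2[0];print('hand edge',e2,np.degrees(np.arctan2(d2[1],d2[0])))
# knob from top view
f=dict(np.load('top0.npz'));W=cloud(f);im=f['image'].astype(int)
hs=cv2.cvtColor(f['image'],cv2.COLOR_BGR2HSV)
R0=np.s_[255:290,248:280]
nk=~((hs[...,0]>45)&(hs[...,0]<75)&(hs[...,1]>140));mm=np.zeros((480,640),bool);mm[R0]=nk[R0]
n,l,st,ce=cv2.connectedComponentsWithStats(mm.astype(np.uint8));k=1+st[1:,4].argmax();print(st[k],ce[k])
v,u=np.nonzero(l==k);print('z',np.median(W[v,u,2]))
q=onz(f,np.c_[u,v],.02)[:,:2];print('knob circ',cv2.minEnclosingCircle(q.astype(np.float32)),q.mean(0))
w=mm&(hs[...,2]>110)&(hs[...,1]<90);v,u=np.nonzero(w);q=onz(f,np.c_[u,v],.03)[:,:2];print('white',len(q),q.mean(0),q.min(0),q.max(0))
if len(q)>4:
  ww,V=np.linalg.eigh(np.cov(q.T));print('line az',np.degrees(np.arctan2(V[1,1],V[0,1])))
E
```

```text
[276 200  17  10 124] [284.871  204.5403]
circle [ 0.5921 -0.1451] 0.004058895166963339 centroid [ 0.5896 -0.1452]
minor axis az -161.76052567139533 [0.002  0.0031]
edge dx/dy [-0.2886  0.5443] flat normal az -163.903947840262
D depth 0.007199846299874912 (exp .0095)
axis est [ 0.5889 -0.1454] width 0.01119421339675819
hand edge [[ 0.5874 -0.1511]
 [ 0.5846 -0.1395]] 103.78649352353561
[253 261  20  24 344] [262.6453 272.0291]
z 0.017830530927409383
knob circ ((0.43606120347976685, 0.27427995204925537), 0.027813266962766647) [0.437  0.2751]
white 23 [0.4262 0.2711] [0.4113 0.2649] [0.4377 0.2756]
line az -157.16120703949596
```

```bash
cat > tg2.py <<'E'
import sys
from h import *
np.set_printoptions(precision=3,suppress=True)
# wanted: tool down, y_t azimuth (deg), reported TCP position
psi=np.radians(float(sys.argv[1]));goal=np.array([float(x) for x in sys.argv[2:5]])
s=robot.get_state();M=R.from_rotvec(s['tool_rot']).as_matrix()
y=np.array([np.cos(psi),np.sin(psi),0]);z=np.array([0,0,-1.]);D=np.c_[np.cross(y,z),y,z]
print('t',s['time'],'pos',s['tool_pos'],'z_t',M[:,2],'F',s['ft_force'].round(1),'open',round(s['opening'],3),'j',s['joints'].round(2))
print('turn',np.degrees(R.from_matrix(D@M.T).as_rotvec())/10,'slide',(goal-s['tool_pos'])/.02)
E
python3 tg2.py 113 0.435 0.273 0.12
```

```text
t 17.0 pos [ 0.584 -0.114  0.134] z_t [ 0.407 -0.174 -0.897] F [ 3.3 -1.3  1.9] open 1.001 j [ 0.31  0.39 -0.42  2.19  1.14  0.39  0.48]
turn [0.521 2.595 2.325] slide [-7.456 19.339 -0.707]
```

```bash
python3 -m creep '{"slide":[[-1,0,0.4],[-1,0,0.4],[-1,0.2,0.4],[-1,0.5,0],[-1,1,0],[-0.7,1,0],[-0.6,1,0],[-0.5,1,0]],"turn":[[0.1,0.4,0.1],[0.1,0.4,0.2],[0.1,0.4,0.3],[0.1,0.4,0.3],[0.1,0.4,0.3],[0,0.3,0.3],[0,0.3,0.3],[0,0,0.3]],"jaw":[-1,-1,-1,-1,-1,-1,-1,-1]}'; python3 tg2.py 113 0.435 0.273 0.12
```

```text
time: 18.0
tool_pos: [0.4467, -0.026, 0.1562]
tool_rot: [0.558, -3.082, 0.087]
ft_force: [-0.8, -0.1, -0.5]
opening: 0.999
t 18.0 pos [ 0.447 -0.026  0.156] z_t [ 0.002 -0.056 -0.998] F [-0.8 -0.1 -0.5] open 0.999 j [ 0.55  0.39 -0.87  2.05  0.45  0.9   1.35]
turn [0.321 0.018 0.249] slide [-0.584 14.948 -1.812]
```

```bash
python3 -m creep '{"slide":[[0,1,0],[0,1,0],[0,1,0],[0,1,0],[-0.1,1,0],[-0.1,1,0],[-0.1,1,0],[-0.1,1,0]],"turn":[[0.05,0,0.04],[0.05,0,0.04],[0.05,0,0.04],[0.05,0,0.04],[0.05,0,0.04],[0.05,0,0.04],[0,0,0],[0,0,0]],"jaw":[-1,-1,-1,-1,-1,-1,-1,-1]}';python3 -m creep '{"slide":[[0,1,0],[0,1,0],[0,1,0],[0,1,0],[0,1,0],[0,0.5,0],[0,0,0]],"turn":[[0,0,0],[0,0,0],[0,0,0],[0,0,0],[0,0,0],[0,0,0],[0,0,0]],"jaw":[-1,-1,-1,-1,-1,-1,-1]}'; python3 tg2.py 113 0.435 0.273 0.12
cat > knob.py <<'E'
from h import *
np.set_printoptions(precision=4,suppress=True)
f=grab('wrist','k%d.png'%int(robot.get_state()['time']*100));W=cloud(f);hs=cv2.cvtColor(f['image'],cv2.COLOR_BGR2HSV)
near=np.hypot(W[...,0]-.436,W[...,1]-.274)<.05
t=near&(W[...,2]>.0325)&(W[...,2]<.038);q=W[t][:,:2];r=cv2.minAreaRect(q.astype(np.float32));print('bar top',len(q),r,W[t][:,2].mean())
w,V=np.linalg.eigh(np.cov(q.T));print('bar az',np.degrees(np.arctan2(V[1,1],V[0,1])))
k=near&(W[...,2]>.012)&(W[...,2]<.0175);q2=W[k][:,:2];print('skirt',len(q2),cv2.minEnclosingCircle(q2.astype(np.float32)))
wh=near&(W[...,2]>.007)&(hs[...,1]<80)&(hs[...,2]>120);p=W[wh];print('white',len(p),p.mean(0),p.min(0),p.max(0))
c=np.array(r[0]);d=p[:,:2].mean(0)-c;print('white dir az',np.degrees(np.arctan2(d[1],d[0])),'pixel',np.argwhere(t).mean(0))
E
python3 knob.py
```

```text
time: 19.0
tool_pos: [0.4379, 0.1438, 0.1561]
tool_rot: [-0.623, 3.073, -0.005]
ft_force: [1.0, 0.7, 0.6]
opening: 1.002
time: 19.88
tool_pos: [0.4354, 0.2634, 0.1557]
tool_rot: [-0.629, 3.072, -0.002]
ft_force: [0.3, 0.9, 0.6]
opening: 0.996
t 19.875 pos [0.435 0.263 0.156] z_t [ 0.006  0.    -1.   ] F [0.3 0.9 0.6] open 0.996 j [-0.04  0.48 -0.88  1.91  0.46  0.95  0.84]
turn [-0.001  0.034 -0.016] slide [-0.021  0.478 -1.785]
bar top 973 ((0.4387175440788269, 0.27570274472236633), (0.044126469641923904, 0.01595054380595684), 21.220991134643555) 0.034529746388380675
bar az -158.76703921936328
skirt 1089 ((0.4353698790073395, 0.2740793824195862), 0.026059936732053757)
white 749 [0.409  0.2981 0.2064] [0.4019 0.2332 0.0139] [0.4441 0.3133 0.2732]
white dir az 143.00632117790715 pixel [227.0658 326.9209]
```

The bar measures 44 x 16 mm at (0.4387,0.2757), top z=0.0345, with the nose azimuth at −158.8°. These match the given sizes. I'll descend with the jaws half open.

```bash
python3 -m creep '{"slide":[[0.17,0.6,0],[0,0,-1],[0,0,-1],[0,0,-1],[0,0,-1],[0,0,0]],"turn":[[0,0.03,-0.18],[0,0,0],[0,0,0],[0,0,0],[0,0,0],[0,0,0]],"jaw":[-0.2,-0.2,-0.2,-0.2,-0.2,-0.2]}'; python3 tg2.py 111.2 0.4387 0.2757 -0.017; python3 knob.py | head -2
```

```text
time: 20.68
tool_pos: [0.442, 0.2749, 0.0738]
tool_rot: [-0.558, 3.09, -0.001]
ft_force: [0.2, -0.2, 0.9]
opening: 0.602
t 20.675 pos [0.442 0.275 0.074] z_t [ 0.001 -0.    -1.   ] F [ 0.2 -0.2  0.9] open 0.602 j [-0.13  0.6  -0.77  1.98  0.58  0.8   0.68]
turn [0.002 0.008 0.072] slide [-0.163  0.038 -4.538]
bar top 1739 ((0.4381204843521118, 0.2753692865371704), (0.043557289987802505, 0.015515337698161602), 21.2344913482666) 0.034512367104884346
bar az -158.7939957996725
```

```bash
python3 -m creep '{"slide":[[-0.18,0.02,-0.8],[0,0,-1],[0,0,-1],[0,0,-1],[0,0,-0.6],[0,0,0]],"turn":[[0,0,0.07],[0,0,0],[0,0,0],[0,0,0],[0,0,0],[0,0,0]],"jaw":[-0.2,-0.2,-0.2,-0.2,-0.2,-0.2]}'; python3 tg2.py 111.2 0.4382 0.2755 -0.017
```

```text
time: 21.48
tool_pos: [0.4396, 0.2772, -0.0155]
tool_rot: [-0.576, 3.081, 0.003]
ft_force: [0.0, 0.1, 0.5]
opening: 0.601
t 21.475 pos [ 0.44   0.277 -0.015] z_t [ 0.006  0.003 -1.   ] F [0.  0.1 0.5] open 0.601 j [-0.23  0.72 -0.64  2.06  0.76  0.61  0.53]
turn [-0.02   0.035  0.002] slide [-0.068 -0.085 -0.076]
```

```bash
python3 -m creep '{"slide":[[-0.07,-0.08,-0.08],[0,0,0],[0,0,0],[0,0,0],[0,0,0]],"turn":[[-0.02,0.03,0],[0,0,0],[0,0,0],[0,0,0],[0,0,0]],"jaw":[-0.2,0.5,1,1,1]}'; python3 tg2.py 111.2 0.4382 0.2755 -0.017
python3 -m creep '{"slide":[[0,0,0.4],[0,0,0.8],[0,0,1],[0,0,1]],"turn":[[0,0,0],[0,0,0],[0,0,0],[0,0,0]],"jaw":[1,1,1,1]}'; python3 tg2.py 105.5 0.5885 -0.1445 0.12
```

```text
time: 22.1
tool_pos: [0.4392, 0.2762, -0.0153]
tool_rot: [-0.576, 3.085, 0.001]
ft_force: [0.0, -0.2, -0.3]
opening: 0.168
t 22.1 pos [ 0.439  0.276 -0.015] z_t [ 0.003  0.001 -1.   ] F [ 0.  -0.2 -0.3] open 0.168 j [-0.23  0.72 -0.65  2.05  0.76  0.62  0.54]
turn [-0.008  0.019  0.005] slide [-0.049 -0.034 -0.087]
time: 22.6
tool_pos: [0.4383, 0.2759, 0.0521]
tool_rot: [-0.578, 3.086, 0.0]
ft_force: [0.5, -0.2, -0.7]
opening: 0.17
t 22.6 pos [0.438 0.276 0.052] z_t [ 0.002  0.001 -1.   ] F [ 0.5 -0.2 -0.7] open 0.17 j [-0.16  0.62 -0.75  2.01  0.62  0.75  0.65]
turn [-0.003  0.009 -0.57 ] slide [  7.511 -21.02    3.396]
```

```bash
python3 -m creep '{"slide":[[0,-1,1],[0,-1,1],[0,-1,0.5],[0,-1,0.5],[0,-1,0],[0,-1,0],[0,-1,0],[0,-1,0]],"turn":[[0,0,-0.07],[0,0,-0.07],[0,0,-0.07],[0,0,-0.07],[0,0,-0.07],[0,0,-0.07],[0,0,-0.07],[0,0,-0.07]],"jaw":[1,1,1,1,1,1,1,1]}'; python3 -m creep '{"slide":[[0,-1,0],[0,-1,0],[0,-1,0],[0,-1,0],[0,-1,0],[0,-1,0],[0,-1,0],[0,-1,0]],"turn":[[0,0,0],[0,0,0],[0,0,0],[0,0,0],[0,0,0],[0,0,0],[0,0,0],[0,0,0]],"jaw":[1,1,1,1,1,1,1,1]}'; python3 tg2.py 105.5 0.5885 -0.1445 0.12
```

```text
time: 23.6
tool_pos: [0.4381, 0.1145, 0.1246]
tool_rot: [-0.428, 3.101, 0.004]
ft_force: [0.2, -0.4, -0.1]
opening: 0.176
time: 24.6
tool_pos: [0.4371, -0.0495, 0.1328]
tool_rot: [-0.432, 3.095, -0.001]
ft_force: [-0.2, -0.4, -0.6]
opening: 0.169
t 24.6 pos [ 0.437 -0.05   0.133] z_t [ 0.016  0.002 -1.   ] F [-0.2 -0.4 -0.6] open 0.169 j [ 0.65  0.41 -0.87  2.11  0.44  0.79  1.35]
turn [-0.009  0.094 -0.04 ] slide [ 7.568 -4.748 -0.642]
```

```bash
python3 -m creep '{"slide":[[0.7,-0.8,0],[0.7,-0.8,0],[0.7,-0.8,0],[0.7,-0.8,0],[0.8,-0.8,-0.3],[0.8,-0.8,-0.3],[0.5,-0.2,0],[0,0,0]],"turn":[[0,0.03,0],[0,0.03,0],[0,0.03,0],[0,0,-0.04],[0,0,0],[0,0,0],[0,0,0],[0,0,0]],"jaw":[1,1,1,1,1,1,1,1]}'; python3 tg2.py 105.5 0.5885 -0.1445 0.09
cat > kn2.py <<'E'
from h import *
np.set_printoptions(precision=4,suppress=True)
f=grab('wrist','k%d.png'%int(robot.get_state()['time']*100));np.savez('kl.npz',**f);s=robot.get_state()
M=R.from_rotvec(s['tool_rot']).as_matrix();T=s['tool_pos'];W=cloud(f);C=(W-T)@M
hs=cv2.cvtColor(f['image'],cv2.COLOR_BGR2HSV)
# knob in tool frame: expected underside at z=-.0153, skirt top -.0303, bar top -.050
near=(np.hypot(C[...,0],C[...,1])<.04)
sk=near&(abs(C[...,2]+.0303)<.003);q=C[sk];print('skirt',len(q),q[:,2].mean() if len(q) else 0, cv2.minEnclosingCircle(q[:,:2].astype(np.float32)) if len(q) else 0)
bt=near&(abs(C[...,2]+.050)<.003)&(C[...,0]>.008)&(abs(C[...,1])<.012);q=C[bt];print('bar top',len(q),q.mean(0))
wh=near&(hs[...,1]<80)&(hs[...,2]>130)&(C[...,2]>-.054)&(C[...,2]<-.01)&(C[...,0]>.005)&(abs(C[...,1])<.008);p=C[wh];print('white',len(p),p.mean(0),p.min(0),p.max(0))
d=np.polyfit(p[:,0],p[:,1],1);print('white line y=',d)
far=p[p[:,0]>p[:,0].max()-.003];print('nose tip_t',far.mean(0),'nose az world',np.degrees(np.arctan2(*(M@np.r_[far.mean(0)[:2],0])[1::-1])))
S=np.array([.5885,-.1445]);m=(W[...,2]>.058)&(W[...,2]<.068)&(np.hypot(W[...,0]-S[0],W[...,1]-S[1])<.015);print('shaft px',m.sum(),np.argwhere(m).min(0),np.argwhere(m).max(0)) if m.any() else print('shaft hidden')
E
python3 kn2.py
```

```text
time: 25.6
tool_pos: [0.5367, -0.1528, 0.129]
tool_rot: [-0.423, 3.109, -0.0]
ft_force: [-0.5, 0.2, -0.6]
opening: 0.171
t 25.6 pos [ 0.537 -0.153  0.129] z_t [ 0.004  0.    -1.   ] F [-0.5  0.2 -0.6] open 0.171 j [ 0.72  0.57 -0.81  1.83  0.5   0.95  1.53]
turn [-0.002  0.024  0.   ] slide [ 2.588  0.414 -1.95 ]
skirt 2022 -0.029257831763014146 ((0.005965492222458124, 4.9121506890514866e-05), 0.023932702839374542)
bar top 1778 [ 0.0154  0.     -0.0499]
white 252 [ 0.0162  0.0001 -0.0458] [ 0.0051 -0.0006 -0.0522] [ 0.0281  0.0009 -0.0292]
white line y= [-0.0097  0.0003]
nose tip_t [ 0.0267 -0.     -0.0308] nose az world -164.45236903824858
shaft hidden
```

The knob is centred in the grip and its nose points along az −164.5°, which matches the flat. I'll refine the shaft centre from the earlier close picture with a collar-ring fit and a shaft-top fit.

```bash
python3 - <<'E'
from h import *
np.set_printoptions(precision=4,suppress=True)
f=dict(np.load('w7.npz'));W=cloud(f);hs=cv2.cvtColor(f['image'],cv2.COLOR_BGR2HSV)
S=np.array([.5885,-.1445]);rr=np.hypot(W[...,0]-S[0],W[...,1]-S[1])
ring=(rr<.045)&(rr>.018)&(hs[...,2]<60)&(W[...,2]>.03)
v,u=np.nonzero(ring);print(len(u),'z',np.median(W[v,u,2]),W[ring][:,2].std())
for z in (.042,.047):
    q=onz(f,np.c_[u,v],z)[:,:2].astype(np.float32)
    A=np.c_[2*q,np.ones(len(q))];x=np.linalg.lstsq(A,(q**2).sum(1),rcond=None)[0]
    print(z,'lsq circle',x[:2],np.sqrt(x[2]+x[:2]@x[:2]),'minEncl',cv2.minEnclosingCircle(q))
inner=W[(rr<.027)&(rr>.018)];print('inside z',np.median(inner[:,2]))
m=(rr<.012)&(W[...,2]>.0605)&(W[...,2]<.0655);q=W[m][:,:2];x=W[m];print('top',len(q),x.mean(0),x.min(0),x.max(0))
f=dict(np.load('kl.npz'));s=robot.get_state();M=R.from_rotvec(s['tool_rot']).as_matrix();C=(cloud(f)-s['tool_pos'])@M
b=C[(abs(C[...,2]+.050)<.003)&(abs(C[...,1])<.006)&(abs(C[...,0])<.04)];print('bar end x_t',np.percentile(b[:,0],[90,97,99,99.7]))
b=C[(abs(C[...,2]+.0295)<.0025)&(abs(abs(C[...,1])-.008)<.003)&(abs(C[...,0])<.04)];print('skirt r',np.percentile(np.hypot(b[:,0],b[:,1]),[97,99.5]),'exp .024; x max',b[:,0].max())
f=dict(np.load('w7.npz'));g=np.load('top0.npz');
E
```

```text
4398 z 0.1944102174047989 0.07603623272208226
0.042 lsq circle [ 0.3945 -1.6149] 1.4286872133714201 minEncl ((1.2874715328216553, -0.6212025880813599), 0.8759133219718933)
0.047 lsq circle [ 0.3955 -1.5792] 1.3953835311136107 minEncl ((1.2676652669906616, -0.6086785793304443), 0.8554975390434265)
inside z 0.042961179573709346
top 207 [ 0.5894 -0.1446  0.0626] [ 0.5844 -0.1526  0.0606] [ 0.5956 -0.1382  0.0647]
bar end x_t [0.02   0.022  0.0225 0.0227]
skirt r [0.0232 0.0235] exp .024; x max 0.022950148344851568
```

```bash
python3 - <<'E'
from h import *
np.set_printoptions(precision=4,suppress=True)
f=dict(np.load('w7.npz'));W=cloud(f);hs=cv2.cvtColor(f['image'],cv2.COLOR_BGR2HSV)
S=np.array([.5885,-.1445]);rr=np.hypot(W[...,0]-S[0],W[...,1]-S[1])
ring=(rr<.04)&(rr>.02)&(hs[...,2]<60)&(abs(W[...,2]-.045)<.006)
q=W[ring][:,:2].astype(np.float32);print(len(q),np.median(W[ring][:,2]))
A=np.c_[2*q,np.ones(len(q))];x=np.linalg.lstsq(A,(q**2).sum(1),rcond=None)[0]
print('lsq',x[:2],np.sqrt(x[2]+x[:2]@x[:2]),cv2.minEnclosingCircle(q))
v,u=np.nonzero(ring);q=onz(f,np.c_[u,v],.047)[:,:2].astype(np.float32);print(cv2.minEnclosingCircle(q))
E
python3 tg2.py 105.5 0.588 -0.145 0.065
```

```text
1357 0.04625820560161223
lsq [ 0.5876 -0.1452] 0.029129089248584244 ((0.5877977609634399, -0.14535224437713623), 0.03104931116104126)
((0.5865891575813293, -0.1448931246995926), 0.031665634363889694)
t 25.65 pos [ 0.536 -0.153  0.129] z_t [ 0.004  0.    -1.   ] F [-0.5  0.6 -0.3] open 0.17 j [ 0.72  0.57 -0.81  1.83  0.5   0.95  1.53]
turn [-0.     0.022 -0.002] slide [ 2.587  0.384 -3.198]
```

```bash
python3 -m creep '{"slide":[[0.9,0.15,-0.5],[0.9,0.15,-0.8],[0.9,0.1,-0.8],[0,0,-0.8],[0,0,-0.5],[0,0,0]],"turn":[[0,0.02,0],[0,0,0],[0,0,0],[0,0,0],[0,0,0],[0,0,0]],"jaw":[1,1,1,1,1,1]}'; python3 tg2.py 105.5 0.5884 -0.1449 0.055; python3 kn2.py | tail -3
```

```text
time: 26.4
tool_pos: [0.5923, -0.1409, 0.0556]
tool_rot: [0.43, -3.11, -0.002]
ft_force: [-0.3, -0.5, -0.6]
opening: 0.169
t 26.4 pos [ 0.592 -0.141  0.056] z_t [-0.002  0.001 -1.   ] F [-0.3 -0.5 -0.6] open 0.169 j [ 0.6   0.72 -0.73  1.76  0.6   0.9   1.45]
turn [-0.004 -0.012 -0.024] slide [-0.194 -0.201 -0.03 ]
white line y= [-0.0103  0.0006]
nose tip_t [ 0.0275  0.0003 -0.0304] nose az world -164.88808423244922
shaft hidden
```

```bash
python3 -m creep '{"slide":[[-0.19,-0.2,0],[0,0,0]],"turn":[[0,0,0],[0,0,0]],"jaw":[1,1]}'; python3 tg2.py 105.5 0.5884 -0.1449 0.045; python3 -m creep '{"slide":[[0,0,-0.3],[0,0,-0.3]],"turn":[[0,0,0],[0,0,0]],"jaw":[1,1]}'; python3 tg2.py 105.5 0.5884 -0.1449 0.045
```

```text
time: 26.7
tool_pos: [0.5885, -0.1458, 0.0572]
tool_rot: [0.429, -3.112, 0.0]
ft_force: [0.3, -0.3, -0.2]
opening: 0.169
t 26.7 pos [ 0.588 -0.146  0.057] z_t [-0. -0. -1.] F [ 0.3 -0.3 -0.2] open 0.169 j [ 0.61  0.72 -0.74  1.77  0.6   0.89  1.45]
turn [ 0.001 -0.002 -0.02 ] slide [-0.004  0.045 -0.609]
time: 26.95
tool_pos: [0.589, -0.1463, 0.0457]
tool_rot: [-0.427, 3.111, -0.002]
ft_force: [-0.4, 0.2, 2.6]
opening: 0.171
t 26.95 pos [ 0.589 -0.146  0.046] z_t [ 0.002 -0.001 -1.   ] F [-0.4  0.2  2.6] open 0.171 j [ 0.61  0.73 -0.72  1.78  0.62  0.87  1.44]
turn [ 0.005  0.01  -0.015] slide [-0.029  0.07  -0.034]
```

```bash
python3 -m creep '{"slide":[[0,0,-0.2],[0,0,-0.2]],"turn":[[0,0,0],[0,0,0]],"jaw":[1,1]}'; python3 st.py
```

```text
time: 27.2
tool_pos: [0.5892, -0.1459, 0.0369]
tool_rot: [-0.428, 3.11, -0.001]
ft_force: [-0.0, -0.9, -0.5]
opening: 0.177
27.2 [ 0.6   0.74 -0.72  1.79  0.63  0.86  1.43] 
pos [ 0.5892 -0.1459  0.0369] z_t [ 0.0019 -0.0003 -1.    ] y_t [-0.2701  0.9628 -0.0008] F [-0.  -0.9 -0.5] T [ 0.02  0.01 -0.06] 0.17696411314587313
```

```bash
python3 -m creep '{"slide":[[0,0,-0.15],[0,0,-0.15],[0,0,-0.1]],"turn":[[0,0,0],[0,0,0],[0,0,0]],"jaw":[1,1,1]}'; python3 st.py
```

```text
time: 27.58
tool_pos: [0.5892, -0.1459, 0.0287]
tool_rot: [-0.428, 3.111, -0.002]
ft_force: [-2.1, 0.2, 5.9]
opening: 0.17
27.575 [ 0.6   0.75 -0.71  1.79  0.64  0.84  1.42] 
pos [ 0.5892 -0.1459  0.0287] z_t [ 0.0018 -0.0008 -1.    ] y_t [-0.2702  0.9628 -0.0013] F [-2.1  0.2  5.9] T [ 0.04  0.43 -0.03] 0.1703658347156534
```

```bash
python3 -m creep '{"slide":[[0,0,-0.1]],"turn":[[0,0,0]],"jaw":[1]}'; python3 st.py; python3 -m creep '{"slide":[[0,0,0],[0,0,0]],"turn":[[0,0,0],[0,0,0]],"jaw":[1,1]}'; python3 st.py; python3 - <<'E'
from h import *
np.set_printoptions(precision=4,suppress=True)
f=grab('wrist');g=grab('side');s=robot.get_state();M=R.from_rotvec(s['tool_rot']).as_matrix();T=s['tool_pos'];W=cloud(f);C=(W-T)@M
hs=cv2.cvtColor(f['image'],cv2.COLOR_BGR2HSV)
n=(np.hypot(C[...,0],C[...,1])<.03)&(abs(C[...,1])<.012)&(C[...,0]>.008)
q=W[n&(C[...,2]<-.044)&(C[...,2]>-.056)];print('bar top z',np.median(q[:,2]),'knob underside',np.median(q[:,2])-.035)
r=np.hypot(W[...,0]-.589,W[...,1]+.145);st=W[(r>.035)&(r<.06)&(abs(W[...,2]-.042)<.006)];print('station top z',np.median(st[:,2]))
sk=W[n&(abs(C[...,2]+.030)<.005)];print('skirt top',np.median(sk[:,2]))
cv2.imwrite('pics/end.png',np.hstack([cv2.resize(f['image'],(480,360)),cv2.resize(g['image'][200:360,310:450],(315,360),interpolation=2)]))
E
```

```text
time: 27.7
tool_pos: [0.5895, -0.1459, 0.0279]
tool_rot: [-0.428, 3.11, -0.003]
ft_force: [-7.7, -0.2, 27.6]
opening: 0.173
27.7 [ 0.59  0.75 -0.71  1.79  0.64  0.84  1.42] 
pos [ 0.5895 -0.1459  0.0279] z_t [ 0.0025 -0.0015 -1.    ] y_t [-0.2701  0.9628 -0.0022] F [-7.7 -0.2 27.6] T [-0.03  1.69 -0.01] 0.1732461531148168
time: 27.95
tool_pos: [0.5893, -0.1459, 0.0291]
tool_rot: [-0.428, 3.11, -0.005]
ft_force: [-2.0, -0.2, 5.8]
opening: 0.17
27.95 [ 0.59  0.75 -0.71  1.79  0.64  0.84  1.42] 
pos [ 0.5893 -0.1459  0.0291] z_t [ 0.0027 -0.0027 -1.    ] y_t [-0.2701  0.9628 -0.0033] F [-2.  -0.2  5.8] T [0.05 0.41 0.03] 0.16985359385063856
bar top z 0.07893096493744611 knob underside 0.04393096493744611
station top z 0.04222281664745296
skirt top 0.05815746129346103
```

View pics/end.png

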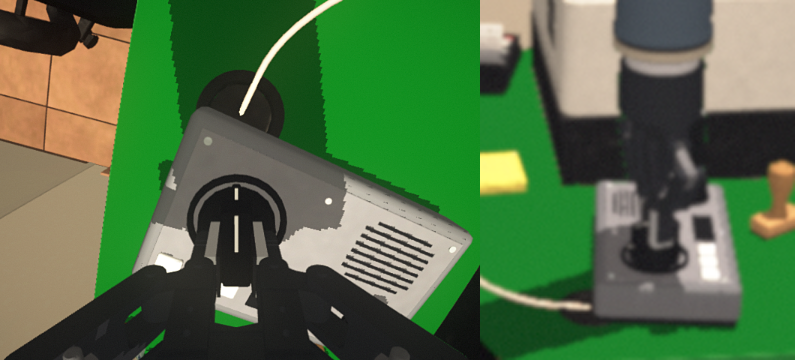

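The knob's underside is 1.7 mm above the station top, so it is fully on and pressed to the stop (27 N there). The nose line points at the camera side, as it should. I'll add a light steady push, check the microphone, and hand in.

```bash
python3 -m creep '{"slide":[[0,0,-0.05],[0,0,-0.03]],"turn":[[0,0,0],[0,0,0]],"jaw":[1,1]}'; python3 st.py; python3 - <<'E'
from h import *
np.set_printoptions(precision=4,suppress=True)
for n in('side','top'):
    W=cloud(grab(n));m=(np.hypot(W[...,0]-.647,W[...,1]+.031)<.03)&(W[...,2]>.19)&(W[...,2]<.26);p=W[m]
    print(n,len(p),p.mean(0) if len(p) else '',p.max(0) if len(p) else '')
s=robot.get_state();print(s['ft_force'])
E
```

```text
time: 28.3
tool_pos: [0.5893, -0.1459, 0.0283]
tool_rot: [-0.428, 3.11, -0.006]
ft_force: [-2.6, 0.1, 7.6]
opening: 0.172
28.3 [ 0.59  0.75 -0.71  1.79  0.64  0.84  1.42] 
pos [ 0.5893 -0.1459  0.0283] z_t [ 0.0032 -0.0034 -1.    ] y_t [-0.2701  0.9628 -0.0041] F [-2.6  0.1  7.6] T [0.05 0.5  0.04] 0.17196191320477477
side 0  
top 115 [ 0.6439 -0.0289  0.2302] [ 0.6547 -0.0212  0.2442]
[-2.7657  0.2178  7.6647]
```

Microphone head at (0.644,−0.029), top at 0.244 (0.240 expected), so it is upright. The push is 7.7 N. Handing in.

```bash
python3 -c "
from rig import robot
print(robot.sign_off())"
```

```text
the job is handed in; nothing more can be done
None
```

I stood the microphone in its socket and let go of it. I then put the knob on the shaft with its nose along the flat, and handed the job in at about 28 s of the 56 s, still holding the knob pressed down. The hand-in gives no verdict, so success rests on these last checks:

- **Microphone:** after release the shank was vertical and reached down to the top of the boss, so the plug is home. At the end the head was still above the socket, at (0.644, -0.029), with its top at 0.244 m (0.240 m expected). This last check came from the top camera only; the side view gave no usable points there.
- **Knob:** its underside was about 1.7 mm above the station top (2 mm when fully pressed). The nose pointed along azimuth -164.9° against -164° measured for the flat. The fingers held it with a 7.7 N push, and one push just before reached 27.6 N at the end stop.
- **Stapler, memo pad, USB adapter:** I planned the paths clear of them, but did not measure them again at the end.

**Problems on the way:**
- **Fingertip offset:** the first grasp closed on nothing because the real fingertips end about 37 mm short of the reported TCP. I measured the offset from depth and allowed for it from then on.
- **Socket push:** pushing the plug home peaked at about 49 N at the wrist, against the 120 N limit. From an early depth reading I thought the plug had stopped 3–4 mm short, but the check after release showed it was home.

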